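# Burnish inlaid box lids and set the timer

## Task

Lay every box lid on the desk face up in a bay of its own on the pressing board. Once all are laid, take the burnishing tool and sweep its sprung shoe along each lid's row of tiles, working from one end to the other with a steady pressure and never bottoming the spring, until every tile is flush; then stand the tool back upright on its rest and wind the timer's key fully, up to its stop. Leave the lids in their bays and do not disturb the jar, tape and box.

Things in the scene. Friction and masses are not known exactly. Their poses are not given: they have to be found in the camera images.
- board: Fixed plywood board, 272 x 184 mm, with three parallel bays. Origin: centre of its underside, on the desk. y runs along the bays, x across. Bays 68 mm wide (x), 160 mm long (y), centres at x = -90, 0, +90 mm, y = 0, floor 10 mm above the desk; rails 4 mm high, 22 mm wide between them, 12 mm wide round the outside.
- lid0: Light wooden box lid, 58 mm wide (x), 150 mm long (y), 16 mm thick, 0.2 to 0.4 kg, face up on the desk at first; may be absent. Origin: centre of its underside. Four dark inlay tiles run in a row along its middle (along y); at first they stand 6 mm proud of the top face (22 mm above the origin), pressed home they are flush with it (16 mm).
- lid1: Light wooden box lid, 58 mm wide (x), 150 mm long (y), 16 mm thick, 0.2 to 0.4 kg, face up on the desk at first; may be absent. Origin: centre of its underside. Four dark inlay tiles run in a row along its middle (along y); at first they stand 6 mm proud of the top face (22 mm above the origin), pressed home they are flush with it (16 mm).
- lid2: Light wooden box lid, 58 mm wide (x), 150 mm long (y), 16 mm thick, 0.2 to 0.4 kg, face up on the desk at first; may be absent. Origin: centre of its underside. Four dark inlay tiles run in a row along its middle (along y); at first they stand 6 mm proud of the top face (22 mm above the origin), pressed home they are flush with it (16 mm).
- tile00 (a joint): How far tile 0 of lid0 is pressed in, m: 0 = 6 mm proud, 0.006 = flush. Tile centre at x = 0, y = -48.75 mm on the lid; tile 34 mm (x) by 30 mm (y). Press fit: it yields to a push of about 2.2 N and stays where it is left.
- tile01 (a joint): How far tile 1 of lid0 is pressed in, m: 0 = 6 mm proud, 0.006 = flush. Tile centre at x = 0, y = -16.25 mm on the lid; tile 34 mm (x) by 30 mm (y). Press fit: it yields to a push of about 2.2 N and stays where it is left.
- tile02 (a joint): How far tile 2 of lid0 is pressed in, m: 0 = 6 mm proud, 0.006 = flush. Tile centre at x = 0, y = 16.25 mm on the lid; tile 34 mm (x) by 30 mm (y). Press fit: it yields to a push of about 2.2 N and stays where it is left.
- tile03 (a joint): How far tile 3 of lid0 is pressed in, m: 0 = 6 mm proud, 0.006 = flush. Tile centre at x = 0, y = 48.75 mm on the lid; tile 34 mm (x) by 30 mm (y). Press fit: it yields to a push of about 2.2 N and stays where it is left.
- tile10 (a joint): How far tile 0 of lid1 is pressed in, m: 0 = 6 mm proud, 0.006 = flush. Tile centre at x = 0, y = -48.75 mm on the lid; tile 34 mm (x) by 30 mm (y). Press fit: it yields to a push of about 2.2 N and stays where it is left.
- tile11 (a joint): How far tile 1 of lid1 is pressed in, m: 0 = 6 mm proud, 0.006 = flush. Tile centre at x = 0, y = -16.25 mm on the lid; tile 34 mm (x) by 30 mm (y). Press fit: it yields to a push of about 2.2 N and stays where it is left.
- tile12 (a joint): How far tile 2 of lid1 is pressed in, m: 0 = 6 mm proud, 0.006 = flush. Tile centre at x = 0, y = 16.25 mm on the lid; tile 34 mm (x) by 30 mm (y). Press fit: it yields to a push of about 2.2 N and stays where it is left.
- tile13 (a joint): How far tile 3 of lid1 is pressed in, m: 0 = 6 mm proud, 0.006 = flush. Tile centre at x = 0, y = 48.75 mm on the lid; tile 34 mm (x) by 30 mm (y). Press fit: it yields to a push of about 2.2 N and stays where it is left.
- tile20 (a joint): How far tile 0 of lid2 is pressed in, m: 0 = 6 mm proud, 0.006 = flush. Tile centre at x = 0, y = -48.75 mm on the lid; tile 34 mm (x) by 30 mm (y). Press fit: it yields to a push of about 2.2 N and stays where it is left.
- tile21 (a joint): How far tile 1 of lid2 is pressed in, m: 0 = 6 mm proud, 0.006 = flush. Tile centre at x = 0, y = -16.25 mm on the lid; tile 34 mm (x) by 30 mm (y). Press fit: it yields to a push of about 2.2 N and stays where it is left.
- tile22 (a joint): How far tile 2 of lid2 is pressed in, m: 0 = 6 mm proud, 0.006 = flush. Tile centre at x = 0, y = 16.25 mm on the lid; tile 34 mm (x) by 30 mm (y). Press fit: it yields to a push of about 2.2 N and stays where it is left.
- tile23 (a joint): How far tile 3 of lid2 is pressed in, m: 0 = 6 mm proud, 0.006 = flush. Tile centre at x = 0, y = 48.75 mm on the lid; tile 34 mm (x) by 30 mm (y). Press fit: it yields to a push of about 2.2 N and stays where it is left.
- press: Burnishing tool, upright on its rest, 106 mm tall, 0.3 kg. Origin: centre of the shoe's underside, unloaded. Dark wooden handle 50 (x) by 28 mm (y), from 44 to 106 mm up; grip across the 28 mm. Below: a steel plate (44 mm in y), then a white sprung shoe 44 mm wide (x), flat for 34 mm in y, 25 degree ramps at both y ends (67 mm overall). Sweep along y. Stands by itself.
- shoe (a joint): How far the sprung shoe is pushed up into the tool, m: 0 = unloaded, 0.024 = up against its stop. The spring presses with 3.5 N at 0 plus 0.5 N per mm (8.5 N at 10 mm). About 8 to 12 mm of squeeze suits these tiles.
- rest: Fixed grey shallow tray on which the tool stands, 96 (x) by 110 (y) mm outside, walls 6 mm thick and 14 mm high, floor 5 mm thick. Origin: centre of its underside, on the desk.
- key_grip (a point): Key of a fixed white clockwork timer (100 x 100 mm case, 60 mm high, key on top). This point is on the key's vertical axis, 90 mm above the desk; it turns with the key. The key's brass wing is an upright flat bar 46 mm long (this point's x), 12 mm thick (y), from 70 to 96 mm above the desk.
- key (a joint): Turn of the timer's key, rad: it winds clockwise seen from above (value grows), against a spring, up to a firm stop at 4.6; the winding starts somewhere between 0 and 0.8. Takes up to 0.14 N m; stays where it is left when let go (a ratchet holds it).
- paint_jar: Bystander: paint jar, 52 mm across, 75 mm tall; origin at its foot.
- tape_roll: Bystander: roll of tape lying flat, 90 mm across, 24 mm high; origin at its underside.
- card_box: Bystander: paper-white box, 90 x 130 x 50 mm; origin at its underside.
Not all that is in view belongs to the job. What is shaped like the lid0 but orange or purple is not meant.

How it is judged:
On the way, in this order (a step that is already met when the one before it is completed fails the run):
1. every lid lies face up in a bay of the pressing board ((x of lid0 in the frame of board between -0.099 and -0.081 m or x of lid0 in the frame of board between -0.009 and 0.009 m or x of lid0 in the frame of board between 0.081 and 0.099 m) and y of lid0 in the frame of board between -0.009 and 0.009 m and z of each of lid0, lid1, lid2 in the frame of board below 0.014 m and angle between the y axis of each of lid0, lid1, lid2 and the y axis of board, either way round below 0.12 rad and angle between each of lid0, lid1, lid2's own z axis and vertical below 0.06 rad and (x of lid1 in the frame of board between -0.099 and -0.081 m or x of lid1 in the frame of board between -0.009 and 0.009 m or x of lid1 in the frame of board between 0.081 and 0.099 m) and y of lid1 in the frame of board between -0.009 and 0.009 m and (x of lid2 in the frame of board between -0.099 and -0.081 m or x of lid2 in the frame of board between -0.009 and 0.009 m or x of lid2 in the frame of board between 0.081 and 0.099 m) and y of lid2 in the frame of board between -0.009 and 0.009 m), for 0.2 s.
2. every tile is flush, the last of them under the burnishing tool, which is still pressing on a lid (value of joint each of tile00, tile01, tile02, tile03, tile10, tile11, tile12, tile13, tile20, tile21, tile22, tile23 above 0.0045 m and (contact force between press and lid0 above 2 N or contact force between press and lid1 above 2 N or contact force between press and lid2 above 2 N)), for 0.1 s.
3. the tool stands back in its rest (horizontal distance between press and rest below 0.025 m and angle between press's own z axis and vertical below 0.1 rad and z of press in the frame of rest below 0.013 m and contact force between the fingers and press below 0.1 N), for 0.2 s.
4. the timer's key is wound up to its stop (value of joint key above 4.3 rad), for 0.2 s.
At the end, for the whole second after the job is handed in: Every lid lies flat, face up, inside a bay (within 10 mm of its centre, not on the rails), all its tiles pressed in at least 4.5 mm of the 6; the tool stands upright on the floor of its rest, within 25 mm of its centre; the key is wound past 4.3 rad of 4.6; all at rest (all of step 1 and value of joint each of tile00, tile01, tile02, tile03, tile10, tile11, tile12, tile13, tile20, tile21, tile22, tile23 above 0.0045 m and value of joint key above 4.3 rad and horizontal distance between press and rest below 0.025 m and angle between press's own z axis and vertical below 0.1 rad and z of press in the frame of rest below 0.013 m and linear speed of each of press, lid0, lid1, lid2 below 0.02 m/s); the robot touches nothing.
It fails at once if the tool is pushed until its spring bottoms (shoe beyond 22.5 mm of 24) while held (value of joint shoe above 0.0225 m and contact force between the fingers and press above 1 N).
It fails at once if a lid's two middle tiles are pressed in while both end tiles still stand proud (sweep from one end) ((value of joint each of tile01, tile02 above 0.0045 m and value of joint each of tile00, tile03 below 0.002 m and contact force between press and lid0 above 1 N) or (value of joint each of tile11, tile12 above 0.0045 m and value of joint each of tile10, tile13 below 0.002 m and contact force between press and lid1 above 1 N) or (value of joint each of tile21, tile22 above 0.0045 m and value of joint each of tile20, tile23 below 0.002 m and contact force between press and lid2 above 1 N)).
It fails at once if a bystander is moved more than 30 mm or tipped (distance of any of paint_jar, tape_roll, card_box from where it was at the start of the episode above 0.03 m or angle between any of paint_jar, tape_roll, card_box's own z axis and vertical above 0.5 rad).
Of lid0, lid1, lid2 only 2 to 3 are there at a start; the rules pass over those that are not, and their reading is None.
At some moment in a run one of lid0, lid1, lid2 may be knocked a few centimetres aside while the robot is not near it.
Once in a run the grip may slacken for a moment while it holds something.
It also fails if it takes over 208 s, if anything falls off the work surface, if the arm or the gripper's body presses on something with over 40 N, if the wrist force passes 120 N, or if a joint passes its speed limit or range.

## Robot

A 7-joint arm with a two-finger parallel gripper is mounted at the origin on the work surface. World frame = base frame: x ahead of the robot, y to its left, z up, the work surface at z = 0. Lengths are in m, angles in rad, forces in N, time in s.
With the tool pointing down it reaches from about 0.425 to 0.925 m from the base axis. Payload 6.8 kg.
Tool frame: the origin (TCP) lies on the centre line of the jaws, within the pads' length; the fingertips stand bot.tip_reach ahead of it and the grasp point (between the pads) lies 3 mm ahead of it (bot.tip_reach is the distance from the TCP to the fingertips, in m); z points along the fingers, y is the line along which they close (so a half turn about z gives the same grasp; the last joint's range is limited). The gripper opens to 85 mm and grips with 20 to 120 N. Pads are 22 mm wide; open, the fingers measure 114 mm over their backs; the gripper's body (76 mm by 85 mm) begins 54 mm behind the grasp point. The pads swing forward as they close: fully open they stand 13 mm farther back than shut.
Start: joints at [-1.382, 0.477, 0.022, 1.555, -0.011, 1.109, -0.083], TCP at [0.197, 0.646, 0.253] pointing down, gripper open.
Joint ranges: [-2.96, 2.96], [-0.34, 2.1], [-1.41, 1.46], [0.24, 2.44], [-1.37, 4.51], [0.17, 1.92], [-2.96, 2.96]. Speed limits (rad/s): [2.39, 2.39, 3.14, 3.14, 3.14, 3.14, 3.14].

## Interface

Orientations are given as a unit quaternion [w, x, y, z].
In Python, from station import bot gives the robot as it stands.
- The arm moves only by the tool jog_arm, never from a script. Its argument "deltas" is a list of rows, each a list of 7 numbers: the shift along the world's x, y, z in m, then the turn, a rotation vector about the world's x, y, z in rad, then the opening, from 0 (shut) to 1 (fully open). In form: [[x, y, z, rx, ry, rz, grip], ...]. A call has 1 to 10 rows; each row shifts and turns the commanded pose from where the row before left it; what a row does not reach is not made up. A row lasts 1/10 s, in which the tool goes at most 50 mm and 8.59 degrees, less where a joint would pass 70% of its speed; a pose out of reach is approached as far as the arm can. A call with a gripper value outside its range is refused whole. The fingers move at their own pace and stop on an object; "newtons" is the grip in N (left out, the last holds). Time passes only in rows, so rows that do not move let the fingers close. It gives the time, the measured TCP pose, the force, the opening and the grip force at its end, in the units of the state.
- bot.get_obs(): the state, without advancing time (a new reading comes with each control period).
- bot.read_camera(name): name is "scene" or "top" or "wrist"; returns a dict with "img" (384x512x3 uint8, red, green, blue), "K" (3x3 intrinsics, pixels), "eye" and "attitude" of the camera in the world. Camera axes: x right, y down, z forward; pixel columns grow to the right and rows downward; lengths in m; the calibration is good to about 2 mm. A picture is of the moment at which its call begins. There is no depth.
- bot.hand_in(): hands the job in; it is judged then, once.
The state is a dict: "t": time; "q": joint angles; "joint_vel": joint speeds; "joint_torque": joint torques, N m; "eef_pos": TCP position; "tool_rot": TCP orientation; "contact_force": force on the tool from outside, world axes, zero at the start; "torque": the same for the moment, N m; "gripper_width": opening from 0.0 (shut) to 1.0 (fully open); "grasp_force": force on a finger pad.
Only numpy, scipy, OpenCV 4.12 (cv2) and the standard library are available. Lean on these libraries where they do the work, as an engineer would, in place of code of your own. Each camera call takes 0.05 s, during which the arm holds its last target. There are 200 camera calls.

## Working session

There is one attempt and no reset: what is moved stays moved. The work goes in short steps, Python scripts to look and compute and a tool call to move; the robot and the scene stay as the last step left them, time stands still between calls to the robot, and variables do not carry over. Pictures are saved under pics/ and viewed, at most 14 in all, crops included, and the job is handed in when it is done.

Besides the shell and the picture viewer there is one more tool, called as name([rows], argument=value, ...), one row to a line, values as JSON. jog_arm: Moves the arm, as the interface text tells. Its arguments: {"type":"object","properties":{"deltas":{"type":"array"},"newtons":{"type":"number"}},"required":["deltas"]}

```bash
mkdir -p pics; ls; cat > h.py <<'E'
import numpy as np, cv2
from station import bot
from scipy.spatial.transform import Rotation as R
def rot(q): q=np.array(q,float); return R.from_quat([q[1],q[2],q[3],q[0]]).as_matrix() if q.shape==(4,) else q
def ray(c,px,z):
    d=rot(c["attitude"])@np.linalg.inv(c["K"])@np.array([px[0],px[1],1.0]); e=np.array(c["eye"])
    return (e+d*(z-e[2])/d[2])
def proj(c,p):
    v=np.array(c["K"])@(rot(c["attitude"]).T@(np.array(p)-c["eye"])); return v[:2]/v[2]
def shot(n,f):
    c=bot.read_camera(n); cv2.imwrite(f"pics/{f}.png",cv2.cvtColor(c["img"],cv2.COLOR_RGB2BGR)); 
    import pickle; pickle.dump(c,open(f"pics/{f}.pkl","wb")); return c
def load(f):
    import pickle; return pickle.load(open(f"pics/{f}.pkl","rb"))
E
python3 - <<'E'
from h import *
print(bot.get_obs(), bot.tip_reach)
a=shot("top","top0"); b=shot("scene","scene0")
for c in (a,b): print(c["K"],c["eye"],c["attitude"])
cv2.imwrite("pics/top0b.png",cv2.resize(cv2.imread("pics/top0.png"),(800,600),interpolation=cv2.INTER_CUBIC))
cv2.imwrite("pics/scene0b.png",cv2.resize(cv2.imread("pics/scene0.png"),(800,600),interpolation=cv2.INTER_CUBIC))
E
```

```text
pics
{'t': 0.0, 'q': array([-1.3820849 ,  0.47780228,  0.02234162,  1.55643165, -0.01147689,
        1.10930875, -0.0830865 ]), 'joint_vel': array([ 0.00041488, -0.00016013,  0.00024999,  0.00131926,  0.00135804,
        0.00053183,  0.00066702]), 'joint_torque': array([-5.32386675e-04, -5.96441817e+01,  1.60782225e+00, -2.81197429e+01,
        1.25022573e-02,  9.33405769e-03, -5.27384813e-06]), 'eef_pos': array([0.19727753, 0.64495848, 0.25233263]), 'tool_rot': array([-5.65845308e-05,  1.47839771e-01,  9.89010906e-01, -9.09123417e-04]), 'contact_force': array([ 1.12100186, -0.46230524,  0.14262257]), 'torque': array([0.05390916, 0.00024303, 0.00158512]), 'grasp_force': 0.0, 'gripper_width': 0.9989028412836863} 0.022
[[466.81155745   0.         256.84059964]
 [  0.         466.81155745 194.37831841]
 [  0.           0.           1.        ]] [0.23479424 0.02540044 1.65891907] [ 0.06820354 -0.70313237  0.7045237  -0.06781955]
[[419.85085351   0.         259.00658849]
 [  0.         419.85085351 186.6431602 ]
 [  0.           0.           1.        ]] [ 1.38118663 -0.26092202  0.84691204] [-0.33471109  0.73957418  0.52818625 -0.24903375]
```

View pics/top0b.png

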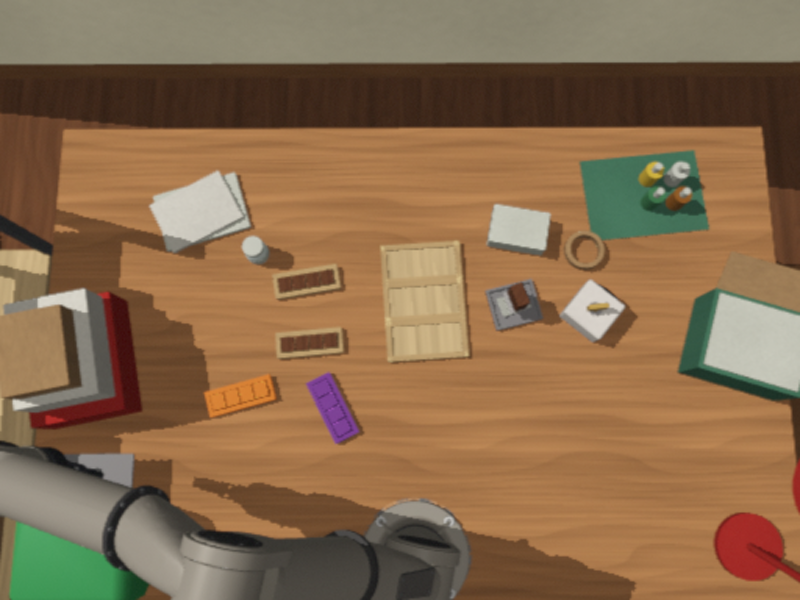

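View pics/scene0b.png

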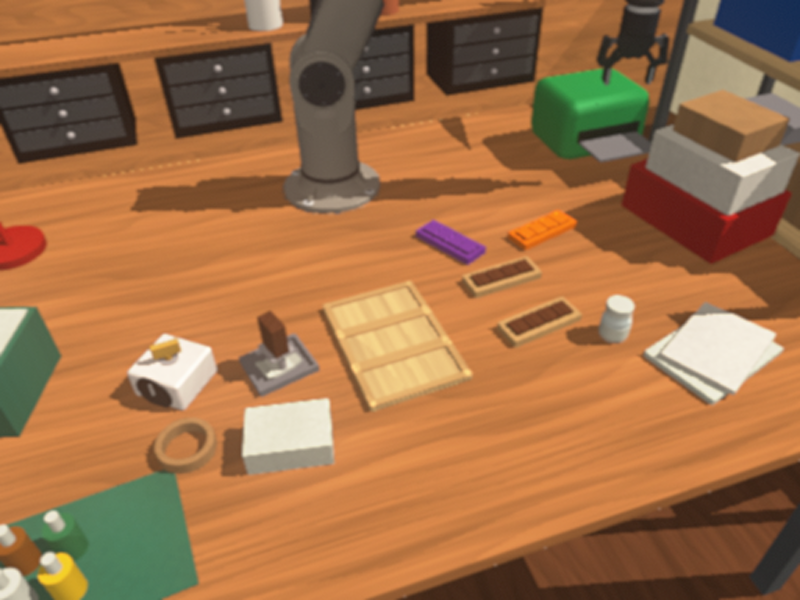

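The top view shows two wooden lids at about (308,281) and (310,343), and the board at (425,300). The rest and tool are at (515,303), the timer at (594,310), the jar at (255,250), the box at (520,230) and the tape at (585,250). Next I'll enlarge the work area to read corners.

```bash
python3 - <<'E'
import cv2
i=cv2.imread("pics/top0.png")
cv2.imwrite("pics/c1.png",cv2.resize(i[145:235,165:310],None,fx=5.5,fy=5.5,interpolation=cv2.INTER_CUBIC))
cv2.imwrite("pics/c2.png",cv2.resize(i[125:225,295:415],None,fx=6,fy=6,interpolation=cv2.INTER_CUBIC))
E
```

```text
(no output)
```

View pics/c1.png

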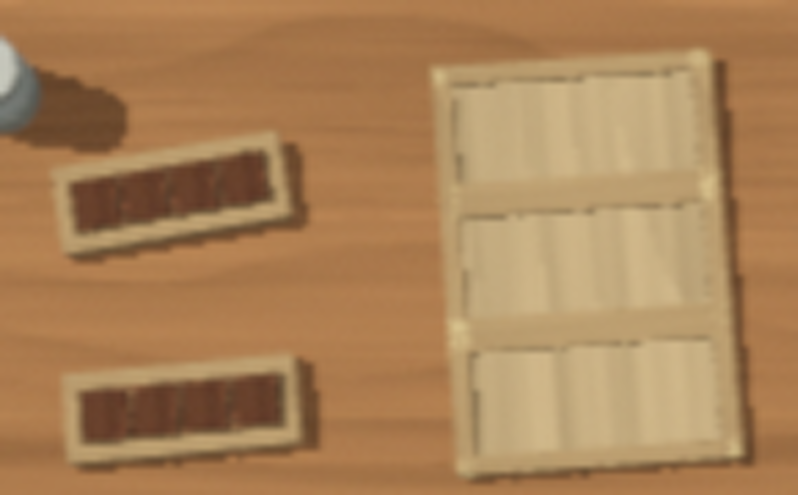

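View pics/c2.png

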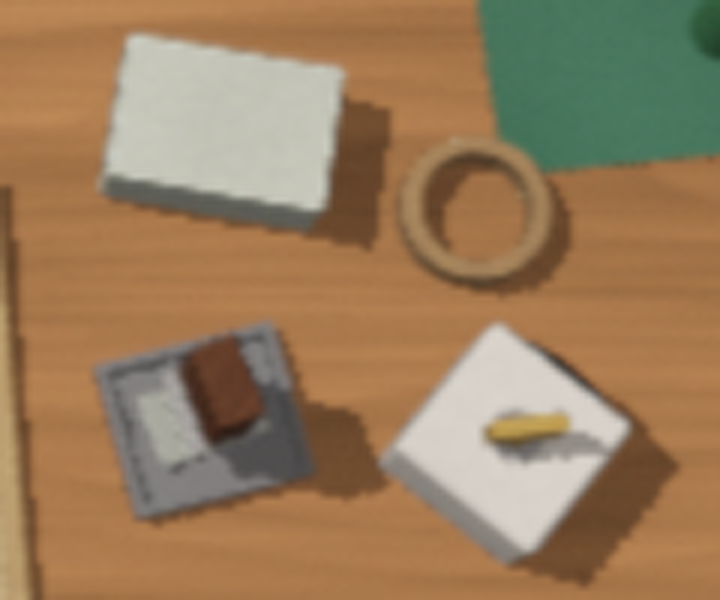

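```bash
cat >> h.py <<'E'
def quad(c,pts,z,off,s):
    P=np.array([ray(c,[off[0]+(u+.5)/s-.5,off[1]+(v+.5)/s-.5],z) for u,v in pts]); return P[:,:2]
def rep(n,P):
    print(n,"ctr",P.mean(0).round(4),"side01",np.linalg.norm(P[1]-P[0]).round(4),np.linalg.norm(P[2]-P[3]).round(4),"side12",np.linalg.norm(P[2]-P[1]).round(4),np.linalg.norm(P[3]-P[0]).round(4),
     "ang01",[round(float(np.degrees(np.arctan2(*(b-a)[::-1]))),1) for a,b in((P[0],P[1]),(P[3],P[2]))],"ang12",[round(float(np.degrees(np.arctan2(*(b-a)[::-1]))),1) for a,b in((P[1],P[2]),(P[0],P[3]))])
E
python3 - <<'E'
from h import *
c=load("top0"); o1=(165,145);o2=(295,125)
rep("A",quad(c,[(53,170),(277,133),(298,213),(70,247)],.016,o1,5.5))
rep("B",quad(c,[(63,376),(297,357),(305,445),(72,460)],.016,o1,5.5))
P=quad(c,[(433,68),(712,52),(745,455),(458,475)],.014,o1,5.5);rep("board",P)
ex=(P[0]+P[1]-P[2]-P[3]);ex/=np.linalg.norm(ex);print("bays",[ (P.mean(0)+k*.09*ex).round(4) for k in(-1,0,1)])
rep("rest",quad(c,[(95,370),(270,322),(315,470),(140,518)],.014,o2,6))
rep("case",quad(c,[(498,322),(631,428),(520,553),(385,460)],.06,o2,6))
K=quad(c,[(485,430),(570,423)],.096,o2,6);print("key",K.mean(0),np.linalg.norm(K[1]-K[0]),np.degrees(np.arctan2(*(K[1]-K[0])[::-1])))
E
```

```text
A ctr [0.6114 0.2442] side01 0.1489 0.1503 side12 0.0559 0.0532 ang01 [-80.4, -81.4] ang12 [-164.9, -166.1]
B ctr [0.4666 0.2347] side01 0.1517 0.15 side12 0.0577 0.0551 ang01 [-85.4, -86.4] ang12 [-174.1, -172.2]
board ctr [ 0.5652 -0.026 ] side01 0.1855 0.1852 side12 0.2694 0.2714 ang01 [-86.7, -86.1] ang12 [-176.5, -176.4]
bays [array([ 0.4754, -0.0316]), array([ 0.5652, -0.026 ]), array([ 0.655 , -0.0204])]
rest ctr [ 0.5547 -0.2321] side01 0.1101 0.109 side12 0.0936 0.0933 ang01 [-74.5, -74.7] ang12 [-165.4, -164.7]
case ctr [ 0.5331 -0.4008] side01 0.0974 0.0931 side12 0.1002 0.1076 ang01 [-130.6, -125.9] ang12 [136.9, 139.6]
key [ 0.53434305 -0.40236802] 0.04865678054767539 -85.34316898104495
```

The crops give corners for lid A (centre 0.611, 0.244), lid B (0.467, 0.235), the board (0.565, -0.026), the rest (0.555, -0.232) and the key (0.534, -0.402). I'll move above lid A and check with the wrist camera.

jog_arm([
  [0.035, -0.034, 0, 0, 0, -0.09, 1],
  [0.035, -0.034, 0, 0, 0, -0.09, 1],
  [0.035, -0.034, 0, 0, 0, -0.09, 1],
  [0.035, -0.034, 0, 0, 0, -0.09, 1],
  [0.035, -0.034, 0, 0, 0, -0.09, 1],
  [0.035, -0.034, 0, 0, 0, -0.09, 1],
  [0.035, -0.034, -0.01, 0, 0, -0.09, 1],
  [0.035, -0.034, -0.01, 0, 0, -0.09, 1],
  [0.035, -0.034, -0.01, 0, 0, -0.09, 1],
  [0.035, -0.034, -0.01, 0, 0, -0.09, 1],
], newtons=40)

```text
t: 1.1
eef_pos: [0.5483, 0.3039, 0.2127]
tool_rot: [-0.0, 0.565, 0.825, -0.0]
contact_force: [0.3, 0.5, 0.1]
gripper_width: 1.001
grasp_force: 0.0
```

jog_arm([
  [0.032, -0.03, -0.01, 0, 0, -0.1, 1],
  [0.032, -0.03, -0.01, 0, 0, -0.1, 1],
  [0, 0, 0, 0, 0, 0, 1],
  [0, 0, 0, 0, 0, 0, 1],
])

```text
t: 1.5
eef_pos: [0.6116, 0.244, 0.1924]
tool_rot: [-0.0, 0.644, 0.765, -0.001]
contact_force: [-0.6, 1.1, 0.2]
gripper_width: 1.0
grasp_force: 0.0
```

```bash
cat >> h.py <<'E'
def tool():
    o=bot.get_obs(); M=rot(o["tool_rot"]); y=M[:,1]
    print("t",round(o["t"],2),"tcp",o["eef_pos"].round(4),"yang",round(float(np.degrees(np.arctan2(y[1],y[0]))),2),"tilt",M[:,2].round(3),"F",o["contact_force"].round(1),"w",round(o["gripper_width"],3),"gf",round(o["grasp_force"],1),"q",o["q"].round(2))
    return o
E
python3 - <<'E'
from h import *
tool(); c=shot("wrist","w1"); print(c["eye"])
cv2.imwrite("pics/w1b.png",cv2.resize(cv2.imread("pics/w1.png"),(800,600),interpolation=cv2.INTER_CUBIC))
E
```

```text
t 1.5 tcp [0.6116 0.244  0.1924] yang 9.85 tilt [-0.001 -0.001 -1.   ] F [-0.6  1.1  0.2] w 1.0 gf 0.0 q [-0.75  0.53  0.38  1.67 -0.23  0.98 -0.11]
[0.60009855 0.30730804 0.31198187]
```

View pics/w1b.png

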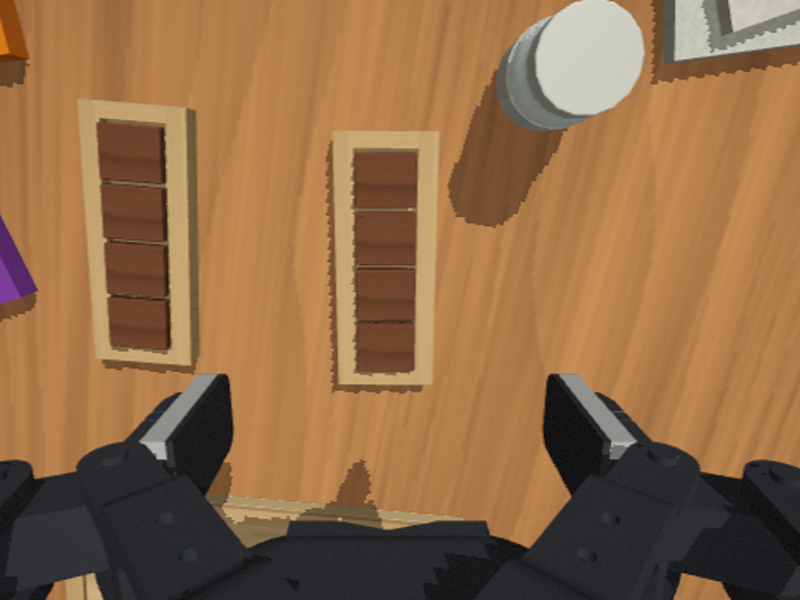

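Lid A's top corners are (333,131), (438,132), (432,384) and (340,384). Lid B's are (78,99), (187,107), (190,366) and (97,357), in the 800-px view.

```bash
python3 - <<'E'
from h import *
c=load("w1"); s=1.5625
rep("A",quad(c,[(333,131),(438,132),(432,384),(340,384)],.016,(0,0),s))
rep("B",quad(c,[(78,99),(187,107),(190,366),(97,357)],.016,(0,0),s))
E
```

```text
A ctr [0.609 0.247] side01 0.0571 0.0569 side12 0.1486 0.1492 ang01 [9.3, 9.9] ang12 [-80.2, -80.1]
B ctr [0.4666 0.2372] side01 0.0582 0.0565 side12 0.1502 0.1483 ang01 [5.8, 3.9] ang12 [-85.2, -84.5]
```

jog_arm([
  [-0.0025, 0.002, -0.03, 0, 0, 0, 1],
  [0, 0, -0.04, 0, 0, 0, 1],
  [0, 0, -0.04, 0, 0, 0, 1],
  [0, 0, -0.03, 0, 0, 0, 1],
  [0, 0, -0.017, 0, 0, 0, 1],
  [0, 0, -0.01, 0, 0, 0, 1],
  [0, 0, 0, 0, 0, 0, 0.5],
  [0, 0, 0, 0, 0, 0, 0.4],
  [0, 0, 0, 0, 0, 0, 0.4],
  [0, 0, 0, 0, 0, 0, 0.4],
], newtons=50)

```text
t: 2.55
eef_pos: [0.6102, 0.2481, 0.0282]
tool_rot: [0.001, 0.643, 0.766, 0.002]
contact_force: [-0.9, 0.9, 4.8]
gripper_width: 0.66
grasp_force: 54.3
```

jog_arm([
  [0, 0, 0, 0, 0, 0, 0.4],
  [0, 0, 0, 0, 0, 0, 0.4],
])

```text
t: 2.75
eef_pos: [0.6101, 0.2481, 0.0282]
tool_rot: [0.0, 0.643, 0.766, 0.001]
contact_force: [-0.9, -0.5, 6.0]
gripper_width: 0.652
grasp_force: 54.5
```

```bash
python3 - <<'E'
from h import *
tool(); c=shot("wrist","w2")
cv2.imwrite("pics/w2b.png",cv2.resize(cv2.imread("pics/w2.png"),(640,480),interpolation=cv2.INTER_CUBIC))
E
```

```text
t 2.75 tcp [0.6101 0.2481 0.0282] yang 9.97 tilt [ 0.003  0.002 -1.   ] F [-0.9 -0.5  6. ] w 0.652 gf 54.5 q [-0.69  0.73  0.3   1.76 -0.31  0.7  -0.05]
```

View pics/w2b.png

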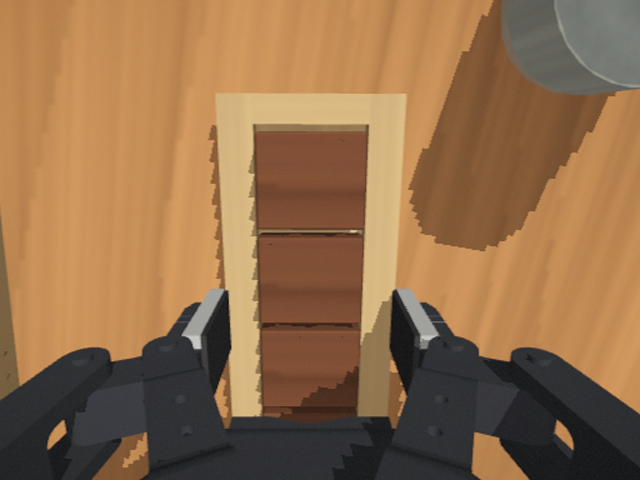

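The lid sits between the pads, and the upward force of 6 N suggests the fingertips rest on the desk. I'll regrip about 7 mm higher so they clear the rails.

jog_arm([
  [0, 0, 0, 0, 0, 0, 1],
  [0, 0, 0.002, 0, 0, 0, 1],
  [0, 0, 0.003, 0, 0, 0, 1],
  [0, 0, 0.003, 0, 0, 0, 1],
  [0, 0, 0, 0, 0, 0, 0.4],
  [0, 0, 0, 0, 0, 0, 0.4],
  [0, 0, 0, 0, 0, 0, 0.4],
  [0, 0, 0, 0, 0, 0, 0.4],
  [0, 0, 0, 0, 0, 0, 0.4],
], newtons=50)

```text
t: 3.7
eef_pos: [0.6103, 0.248, 0.0372]
tool_rot: [0.0, 0.643, 0.766, 0.001]
contact_force: [-4.9, -0.7, 20.1]
gripper_width: 0.399
grasp_force: 13.4
```

jog_arm([
  [0, 0, 0.005, 0, 0, 0, 0.4],
  [0, 0, 0.02, 0, 0, 0, 0.4],
  [0, 0, 0.04, 0, 0, 0, 0.4],
  [0, 0, 0.03, 0, 0, 0, 0.4],
  [0, 0, 0, 0, 0, 0, 0.4],
])

```text
t: 4.2
eef_pos: [0.6116, 0.2483, 0.1339]
tool_rot: [0.002, 0.643, 0.766, 0.003]
contact_force: [0.2, -0.3, 1.4]
gripper_width: 0.398
grasp_force: 0.0
```

```bash
python3 - <<'E'
from h import *
tool(); c=shot("wrist","w3")
cv2.imwrite("pics/w3b.png",cv2.resize(cv2.imread("pics/w3.png"),(640,480),interpolation=cv2.INTER_CUBIC))
E
```

```text
t 4.2 tcp [0.6116 0.2483 0.1339] yang 9.95 tilt [ 0.007  0.003 -1.   ] F [ 0.2 -0.3  1.4] w 0.398 gf 0.0 q [-0.73  0.6   0.36  1.72 -0.26  0.87 -0.09]
```

View pics/w3b.png

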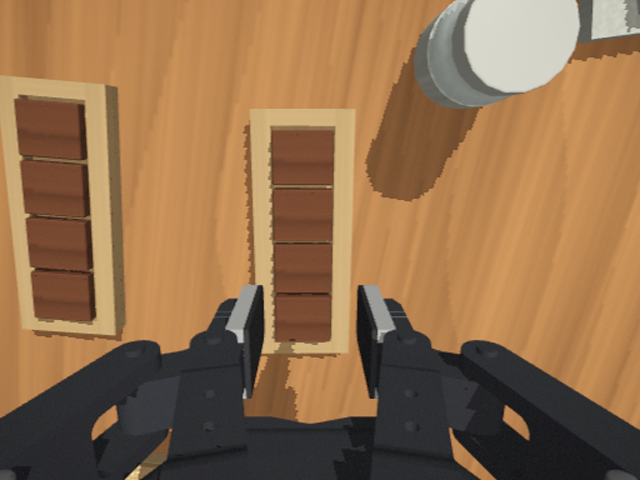

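The grip slipped over the top: at that height the tips sit at lid-top level. The lid is still lying with corners (250,109), (355,109), (348,352) and (262,353). I'll regrip at TCP z ≈ 0.027.

```bash
python3 - <<'E'
from h import *
c=load("w3")
rep("A",quad(c,[(250,109),(355,109),(348,352),(262,353)],.016,(0,0),1.25))
E
```

```text
A ctr [0.6083 0.2467] side01 0.0574 0.0549 side12 0.1485 0.149 ang01 [10.0, 10.4] ang12 [-80.2, -79.2]
```

jog_arm([
  [0, 0, 0, 0, 0, 0, 1],
  [-0.001, 0, -0.03, 0, 0, 0, 1],
  [0, 0, -0.04, 0, 0, 0, 1],
  [0, 0, -0.027, 0, 0, 0, 1],
  [0, 0, -0.01, 0, 0, 0, 1],
  [0, 0, 0, 0, 0, 0, 0.6],
  [0, 0, 0, 0, 0, 0, 0.6],
  [0, 0, 0, 0, 0, 0, 0.6],
  [0, 0, 0, 0, 0, 0, 0.6],
  [0, 0, 0, 0, 0, 0, 0.6],
], newtons=50)

```text
t: 5.25
eef_pos: [0.6085, 0.2478, 0.0234]
tool_rot: [0.0, 0.643, 0.766, 0.001]
contact_force: [-1.1, -0.9, 3.0]
gripper_width: 0.66
grasp_force: 56.0
```

jog_arm([
  [0, 0, 0.005, 0, 0, 0, 0.6],
  [0, 0, 0.01, 0, 0, 0, 0.6],
  [0, 0, 0.03, 0, 0, 0, 0.6],
  [0, 0, 0.03, 0, 0, 0, 0.6],
  [0, 0, 0, 0, 0, 0, 0.6],
])

```text
t: 5.75
eef_pos: [0.6109, 0.2484, 0.1024]
tool_rot: [0.002, 0.643, 0.766, 0.004]
contact_force: [0.6, -0.9, -3.1]
gripper_width: 0.671
grasp_force: 34.3
```

```bash
python3 - <<'E'
from h import *
tool(); c=shot("wrist","w4"); a=shot("top","t4")
E
```

```text
t 5.75 tcp [0.6109 0.2484 0.1024] yang 9.95 tilt [ 0.007  0.004 -1.   ] F [ 0.6 -0.9 -3.1] w 0.671 gf 34.3 q [-0.72  0.63  0.34  1.74 -0.28  0.81 -0.08]
```

jog_arm([
  [0.007, -0.045, 0, 0, 0, -0.019, 0.6],
  [0.007, -0.045, 0, 0, 0, -0.019, 0.6],
  [0.007, -0.045, 0, 0, 0, -0.019, 0.6],
  [0.007, -0.045, 0, 0, 0, -0.019, 0.6],
  [0.008, -0.044, 0, 0, 0, -0.018, 0.6],
  [0.008, -0.044, 0, 0, 0, -0.018, 0.6],
  [0, 0, -0.02, 0, 0, 0, 0.6],
  [0, 0, -0.01, 0, 0, 0, 0.6],
  [0, 0, 0, 0, 0, 0, 0.6],
])

```text
t: 6.75
eef_pos: [0.6495, -0.019, 0.0642]
tool_rot: [-0.003, 0.684, 0.729, -0.002]
contact_force: [-1.2, 0.4, -3.1]
gripper_width: 0.658
grasp_force: 60.6
```

```bash
python3 - <<'E'
from h import *
tool(); c=shot("wrist","w5")
cv2.imwrite("pics/w5b.png",cv2.resize(cv2.imread("pics/w5.png"),(800,600),interpolation=cv2.INTER_CUBIC))
E
```

```text
t 6.75 tcp [ 0.6495 -0.019   0.0642] yang 3.63 tilt [-0.006  0.001 -1.   ] F [-1.2  0.4 -3.1] w 0.658 gf 60.6 q [-0.31  0.68  0.35  1.76 -0.32  0.76  0.26]
```

View pics/w5b.png

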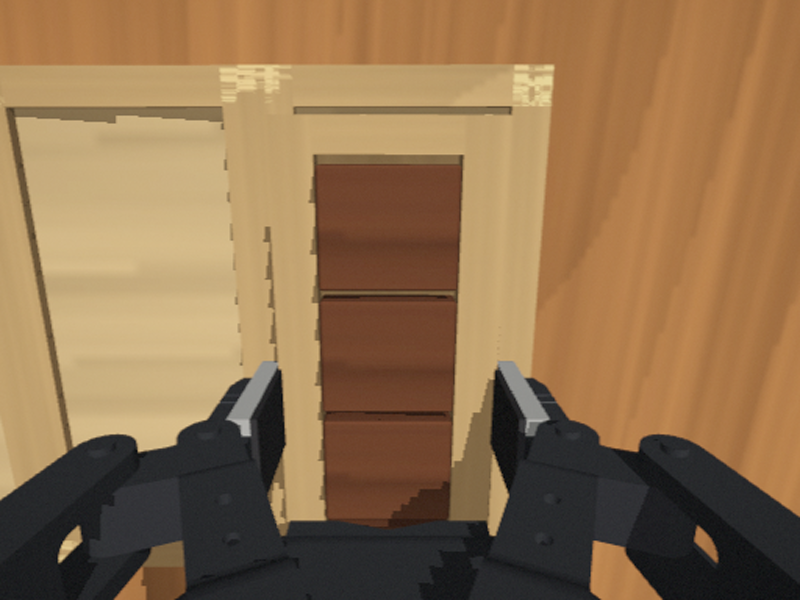

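The lid hovers over the upper bay. The board's outer corner is at (554,65), and the middle bay's top inner corners are at (8,107) and (226,107).

```bash
python3 - <<'E'
from h import *
c=load("w5"); tool()
px=[(554,65),(8,107),(226,107)]; L=np.array([[.136,.092],[-.034,.08],[.034,.08]])
P=quad(c,px,.014,(0,0),1.5625); print(P.round(4))
Lc=L-L.mean(0);Pc=P-P.mean(0);th=np.arctan2((Lc[:,0]*Pc[:,1]-Lc[:,1]*Pc[:,0]).sum(),(Lc*Pc).sum())
Rm=np.array([[np.cos(th),-np.sin(th)],[np.sin(th),np.cos(th)]]);t=P.mean(0)-Rm@L.mean(0)
print(np.degrees(th),t,[(t+Rm@[k,0]).round(4) for k in(-.09,0,.09)],(P-(L@Rm.T+t)).round(4))
lid=quad(c,[(293,114),(512,114)],.064-.0234+.016,(0,0),1.5625);print(lid, lid.mean(0)-[ -np.sin(np.radians(3.6))*.075,.075*np.cos(np.radians(3.6))])
E
```

```text
t 6.8 tcp [ 0.6505 -0.0185  0.0655] yang 3.68 tilt [-0.004  0.001 -1.   ] F [-0.3  1.1 -2.4] w 0.659 gf 60.6 q [-0.31  0.68  0.35  1.76 -0.32  0.76  0.26]
[[0.693  0.0752]
 [0.526  0.0528]
 [0.5936 0.057 ]]
3.6350070691371883 [ 0.56430013 -0.02504121] [array([ 0.4745, -0.0307]), array([ 0.5643, -0.025 ]), array([ 0.6541, -0.0193])] [[-0.0012 -0.0002]
 [ 0.0008  0.0001]
 [ 0.0005  0.    ]]
[[0.62219563 0.0533951 ]
 [0.67290883 0.05657677]] [ 0.65226152 -0.01986607]
```

jog_arm([
  [0.003, 0, -0.01, 0, 0, 0, 0.6],
  [0, 0, -0.01, 0, 0, 0, 0.6],
  [0, 0, -0.005, 0, 0, 0, 0.6],
  [0, 0, -0.003, 0, 0, 0, 0.6],
  [0, 0, 0, 0, 0, 0, 0.6],
])

```text
t: 7.3
eef_pos: [0.6545, -0.0204, 0.0388]
tool_rot: [-0.0, 0.685, 0.729, -0.0]
contact_force: [-0.3, -0.3, -3.1]
gripper_width: 0.66
grasp_force: 60.6
```

jog_arm([
  [0, 0, -0.003, 0, 0, 0, 0.6],
  [0, 0, 0, 0, 0, 0, 0.6],
])

```text
t: 7.5
eef_pos: [0.6549, -0.0205, 0.0363]
tool_rot: [-0.0, 0.685, 0.729, 0.0]
contact_force: [0.3, 0.4, -3.4]
gripper_width: 0.661
grasp_force: 60.6
```

jog_arm([
  [0, 0, 0, 0, 0, 0, 0.75],
  [0, 0, 0, 0, 0, 0, 0.9],
  [0, 0, 0, 0, 0, 0, 1],
  [0, 0, 0.01, 0, 0, 0, 1],
  [0, 0, 0.03, 0, 0, 0, 1],
  [0, 0, 0.03, 0, 0, 0, 1],
  [0, 0, 0.03, 0, 0, 0, 1],
])

```text
t: 8.2
eef_pos: [0.655, -0.0206, 0.1383]
tool_rot: [0.0, 0.685, 0.729, 0.0]
contact_force: [0.9, -0.2, 0.8]
gripper_width: 1.003
grasp_force: 0.0
```

```bash
python3 - <<'E'
from h import *
tool(); c=shot("wrist","w6");a=shot("top","t6")
i=cv2.imread("pics/w6.png"); j=cv2.imread("pics/t6.png")[125:275,130:330]
cv2.imwrite("pics/m6.png",np.hstack([cv2.resize(i,(400,300)),cv2.resize(j,(400,300),interpolation=cv2.INTER_CUBIC)]))
E
```

```text
t 8.2 tcp [ 0.655  -0.0206  0.1383] yang 3.54 tilt [ 0.001 -0.    -1.   ] F [ 0.9 -0.2  0.8] w 1.003 gf 0.0 q [-0.34  0.59  0.39  1.72 -0.28  0.88  0.23]
```

View pics/m6.png

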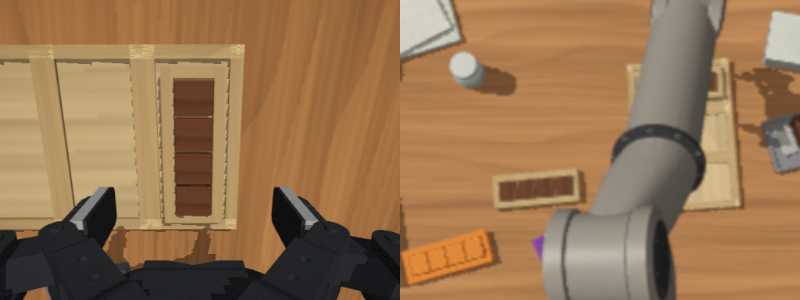

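Lid A lies in the right-hand (upper) bay in the wrist view, and lid B is still at its first place. Now lid B.

jog_arm([
  [-0.027, 0.037, 0, 0, 0, 0.004, 1],
  [-0.027, 0.037, 0, 0, 0, 0.004, 1],
  [-0.027, 0.037, 0, 0, 0, 0.004, 1],
  [-0.027, 0.037, 0, 0, 0, 0.004, 1],
  [-0.027, 0.037, 0, 0, 0, 0.004, 1],
  [-0.027, 0.037, 0, 0, 0, 0.003, 1],
  [-0.026, 0.035, 0, 0, 0, 0.002, 1],
  [0, 0, 0, 0, 0, 0, 1],
])

```text
t: 9.1
eef_pos: [0.4627, 0.2426, 0.1362]
tool_rot: [-0.002, 0.672, 0.741, 0.0]
contact_force: [-0.3, 0.3, -0.5]
gripper_width: 1.002
grasp_force: 0.0
```

```bash
python3 - <<'E'
from h import *
tool(); c=shot("wrist","w7")
cv2.imwrite("pics/w7b.png",cv2.resize(cv2.imread("pics/w7.png"),(640,480),interpolation=cv2.INTER_CUBIC))
E
```

```text
t 9.1 tcp [0.4627 0.2426 0.1362] yang 5.56 tilt [-0.003  0.002 -1.   ] F [-0.3  0.3 -0.5] w 1.002 gf 0.0 q [-0.9   0.4   0.37  2.04 -0.22  0.74 -0.3 ]
```

View pics/w7b.png

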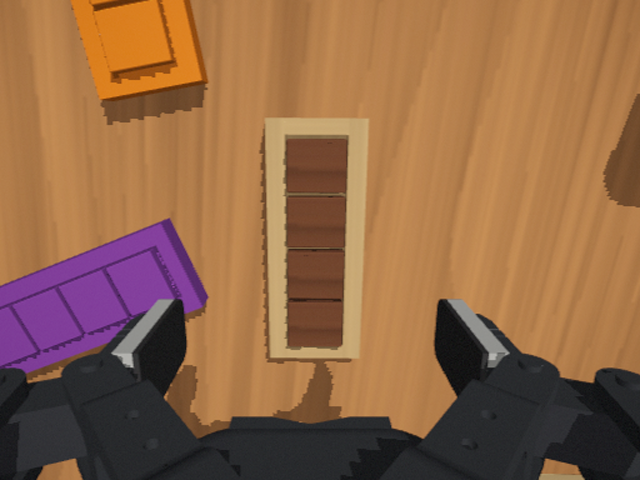

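Lid B's top corners are (266,118), (368,119), (358,358) and (271,358). The purple lid's nearest corner is at (206,298).

```bash
python3 - <<'E'
from h import *
c=load("w7"); tool()
rep("B",quad(c,[(266,118),(368,119),(358,358),(271,358)],.016,(0,0),1.25))
print(quad(c,[(206,298)],.012,(0,0),1.25), quad(c,[(206,298)],.0,(0,0),1.25))
E
```

```text
t 9.15 tcp [0.4648 0.2397 0.1364] yang 5.36 tilt [-0.001  0.001 -1.   ] F [-0.8 -0.6  0. ] w 1.002 gf 0.0 q [-0.9   0.4   0.37  2.04 -0.21  0.74 -0.3 ]
B ctr [0.4657 0.2368] side01 0.0567 0.0563 side12 0.1488 0.1494 ang01 [5.0, 5.6] ang12 [-84.9, -84.8]
[[0.40019874 0.19576397]] [[0.3974447 0.190339 ]]
```

jog_arm([
  [-0.001, 0, -0.03, 0, 0, 0, 1],
  [0, 0, -0.04, 0, 0, 0, 1],
  [0, 0, -0.03, 0, 0, 0, 1],
  [0, 0, -0.012, 0, 0, 0, 1],
  [0, 0, 0, 0, 0, 0, 1],
  [0, 0, 0, 0, 0, 0, 0.6],
  [0, 0, 0, 0, 0, 0, 0.6],
  [0, 0, 0, 0, 0, 0, 0.6],
  [0, 0, 0, 0, 0, 0, 0.6],
  [0, 0, 0, 0, 0, 0, 0.6],
], newtons=50)

```text
t: 10.15
eef_pos: [0.4672, 0.2369, 0.0262]
tool_rot: [0.0, 0.676, 0.737, 0.002]
contact_force: [-0.9, -0.7, 5.5]
gripper_width: 0.662
grasp_force: 52.8
```

jog_arm([
  [0, 0, 0, 0, 0, 0, 0.6],
  [0, 0, 0.005, 0, 0, 0, 0.6],
  [0, 0, 0.015, 0, 0, 0, 0.6],
  [0, 0, 0.03, 0, 0, 0, 0.6],
  [0, 0, 0, 0, 0, 0, 0.6],
])

```text
t: 10.65
eef_pos: [0.468, 0.2376, 0.0778]
tool_rot: [0.001, 0.676, 0.737, 0.003]
contact_force: [0.9, 0.1, -2.3]
gripper_width: 0.655
grasp_force: 54.2
```

jog_arm([
  [0.001, -0.045, 0, 0, 0, -0.005, 0.6],
  [0.001, -0.045, 0, 0, 0, -0.005, 0.6],
  [0.001, -0.045, 0, 0, 0, -0.005, 0.6],
  [0.001, -0.045, 0, 0, 0, -0.005, 0.6],
  [0.0015, -0.045, 0, 0, 0, -0.005, 0.6],
  [0.0015, -0.043, 0, 0, 0, -0.005, 0.6],
  [0, 0, -0.01, 0, 0, 0, 0.6],
  [0, 0, 0, 0, 0, 0, 0.6],
  [0, 0, 0, 0, 0, 0, 0.6],
])

```text
t: 11.55
eef_pos: [0.4726, -0.0304, 0.0641]
tool_rot: [-0.001, 0.686, 0.727, -0.0]
contact_force: [0.1, -0.8, -2.3]
gripper_width: 0.659
grasp_force: 54.2
```

```bash
python3 - <<'E'
from h import *
tool()
E
```

```text
t 11.55 tcp [ 0.4726 -0.0304  0.0641] yang 3.34 tilt [-0.001  0.001 -1.   ] F [ 0.1 -0.8 -2.3] w 0.659 gf 54.2 q [-0.33  0.46  0.32  2.19 -0.29  0.53  0.27]
```

jog_arm([
  [0.001, 0, -0.01, 0, 0, 0, 0.6],
  [0, 0, -0.01, 0, 0, 0, 0.6],
  [0, 0, -0.006, 0, 0, 0, 0.6],
  [0, 0, 0, 0, 0, 0, 0.6],
  [0, 0, 0, 0, 0, 0, 0.75],
  [0, 0, 0, 0, 0, 0, 0.9],
  [0, 0, 0, 0, 0, 0, 1],
  [0, 0, 0.01, 0, 0, 0, 1],
  [0, 0, 0.04, 0, 0, 0, 1],
  [0, 0, 0.05, 0, 0, 0, 1],
])

```text
t: 12.55
eef_pos: [0.4725, -0.0317, 0.1389]
tool_rot: [-0.001, 0.687, 0.727, -0.002]
contact_force: [1.6, 0.1, 0.2]
gripper_width: 1.001
grasp_force: 0.0
```

jog_arm([
  [0, 0, 0.05, 0, 0, 0, 1],
  [0, -0.02, 0.04, 0, 0, 0, 1],
  [0, -0.03, 0.02, 0, 0, 0, 1],
  [0, -0.03, 0, 0, 0, 0, 1],
  [0, 0, 0, 0, 0, 0, 1],
  [0, 0, 0, 0, 0, 0, 1],
])

```text
t: 13.15
eef_pos: [0.4735, -0.112, 0.2489]
tool_rot: [0.0, 0.687, 0.726, 0.0]
contact_force: [0.3, 1.0, -0.2]
gripper_width: 1.001
grasp_force: 0.0
```

```bash
python3 - <<'E'
from h import *
tool(); c=shot("wrist","w8")
cv2.imwrite("pics/w8b.png",cv2.resize(cv2.imread("pics/w8.png"),(800,600),interpolation=cv2.INTER_CUBIC))
E
```

```text
t 13.15 tcp [ 0.4735 -0.112   0.2489] yang 3.15 tilt [ 0.001  0.001 -1.   ] F [ 0.3  1.  -0.2] w 1.001 gf 0.0 q [-0.35  0.18  0.52  2.03 -0.11  0.96  0.28]
```

View pics/w8b.png

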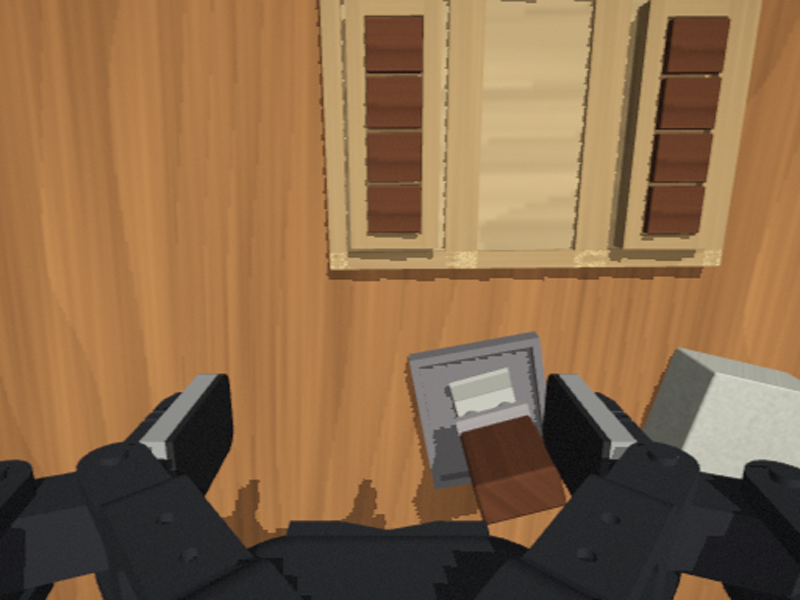

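Both lids are seated flat in the outer bays. The tool's handle top face is at (472,485), (548,468), (565,505) and (488,523); its front-bottom edge is (460,432)-(530,417). The rest's top corners are about (409,357), (537,333) and (433,487).

```bash
python3 - <<'E'
from h import *
c=load("w8"); s=1.5625
rep("handle",quad(c,[(472,485),(548,468),(565,505),(488,523)],.111,(0,0),s))
P=quad(c,[(460,432),(530,417)],.049,(0,0),s);print("front",P.mean(0),np.linalg.norm(P[1]-P[0]),np.degrees(np.arctan2(*(P[1]-P[0])[::-1])))
P=quad(c,[(409,357),(537,333)],.014,(0,0),s);print("rest edge",P.mean(0),np.linalg.norm(P[1]-P[0]),np.degrees(np.arctan2(*(P[1]-P[0])[::-1])))
P=quad(c,[(352,248),(432,248)],.026,(0,0),s);print("lidB end",P.mean(0));P=quad(c,[(620,246),(693,247)],.026,(0,0),s);print("lidA end",P.mean(0))
E
```

```text
handle ctr [ 0.5542 -0.2302] side01 0.0437 0.0453 side12 0.0268 0.0273 ang01 [17.6, 18.6] ang12 [-61.0, -64.6]
front [ 0.55212786 -0.21940999] 0.04847810003288298 16.64144693804275
rest edge [ 0.53819578 -0.17552349] 0.09385146347430431 14.476388277129256
lidB end [ 0.47559096 -0.10574674]
lidA end [ 0.65142313 -0.09511073]
```

jog_arm([
  [0.008, -0.012, 0, 0, 0, -0.135, 1],
  [0.008, -0.012, 0, 0, 0, -0.135, 1],
  [0.008, -0.012, 0, 0, 0, -0.135, 1],
  [0.008, -0.012, 0, 0, 0, -0.135, 1],
  [0.008, -0.012, -0.01, 0, 0, -0.135, 1],
  [0.008, -0.012, -0.01, 0, 0, -0.135, 1],
  [0.008, -0.012, -0.01, 0, 0, -0.135, 1],
  [0.008, -0.012, -0.01, 0, 0, -0.135, 1],
  [0.008, -0.012, -0.01, 0, 0, -0.135, 1],
  [0.0095, -0.0115, -0.01, 0, 0, -0.13, 1],
], newtons=100)

```text
t: 14.2
eef_pos: [0.5558, -0.2298, 0.1873]
tool_rot: [-0.001, 0.99, 0.139, -0.001]
contact_force: [0.4, -0.1, -1.2]
gripper_width: 0.998
grasp_force: 0.0
```

jog_arm([
  [0, 0, 0, 0, 0, 0, 1],
  [0, 0, 0, 0, 0, 0, 1],
  [0, 0, 0, 0, 0, 0, 1],
])

```text
t: 14.5
eef_pos: [0.5554, -0.2299, 0.1885]
tool_rot: [-0.0, 0.99, 0.143, 0.0]
contact_force: [0.2, -0.3, -0.1]
gripper_width: 0.998
grasp_force: 0.0
```

```bash
python3 - <<'E'
from h import *
tool(); c=shot("wrist","w9"); shot("top","t9"); shot("scene","s9")
i=[cv2.imread(f"pics/{n}.png") for n in("w9","s9")]
cv2.imwrite("pics/m9.png",np.hstack([cv2.resize(i[0],(400,300)),cv2.resize(i[1][150:300,60:260],(400,300),interpolation=cv2.INTER_CUBIC)]))
E
```

```text
t 14.5 tcp [ 0.5554 -0.2299  0.1885] yang -73.6 tilt [-0.     0.001 -1.   ] F [ 0.2 -0.3 -0.1] w 0.998 gf 0.0 q [-0.26  0.52  0.75  1.84 -0.43  0.95 -0.6 ]
```

View pics/m9.png

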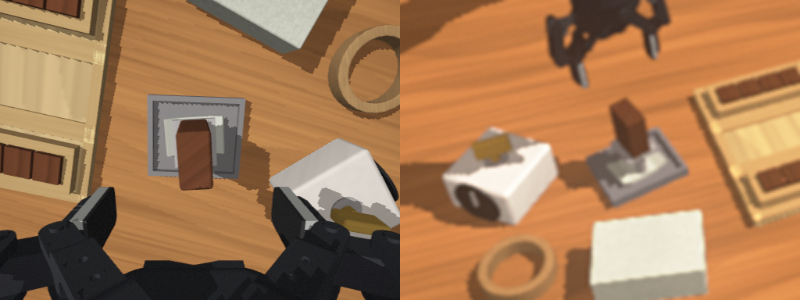

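The handle sits midway between the open fingers and is aligned with them. I'll go down and grip it.

jog_arm([
  [0, -0.001, -0.03, 0, 0, 0, 1],
  [0, 0, -0.03, 0, 0, 0, 1],
  [0, 0, -0.03, 0, 0, 0, 1],
  [0, 0, -0.014, 0, 0, 0, 1],
  [0, 0, 0, 0, 0, 0, 0.6],
  [0, 0, 0, 0, 0, 0, 0.4],
  [0, 0, 0, 0, 0, 0, 0.2],
  [0, 0, 0, 0, 0, 0, 0.2],
  [0, 0, 0, 0, 0, 0, 0.2],
  [0, 0, 0, 0, 0, 0, 0.2],
], newtons=100)

```text
t: 15.65
eef_pos: [0.5562, -0.2322, 0.0852]
tool_rot: [0.0, 0.99, 0.141, 0.001]
contact_force: [0.2, -0.0, 2.5]
gripper_width: 0.318
grasp_force: 97.8
```

jog_arm([
  [0, 0, 0, 0, 0, 0, 0.2],
  [0, 0, 0, 0, 0, 0, 0.2],
])

```text
t: 15.85
eef_pos: [0.5562, -0.2322, 0.0847]
tool_rot: [0.0, 0.99, 0.141, 0.001]
contact_force: [2.7, -0.9, 2.2]
gripper_width: 0.314
grasp_force: 97.8
```

```bash
python3 - <<'E'
from h import *
tool()
E
```

```text
t 15.85 tcp [ 0.5562 -0.2322  0.0847] yang -73.79 tilt [ 0.002 -0.001 -1.   ] F [ 2.7 -0.9  2.2] w 0.314 gf 97.8 q [-0.17  0.66  0.64  1.9  -0.55  0.77 -0.51]
```

jog_arm([
  [0, 0, 0.01, 0, 0, 0, 0.2],
  [0, 0, 0.02, 0, 0, 0, 0.2],
  [0, 0, 0.03, 0, 0, 0, 0.2],
  [0, 0, 0, 0, 0, 0, 0.2],
  [0, 0, 0, 0, 0, 0, 0.2],
])

```text
t: 16.35
eef_pos: [0.5549, -0.2316, 0.1443]
tool_rot: [-0.0, 0.99, 0.141, -0.0]
contact_force: [0.2, 0.2, -3.4]
gripper_width: 0.317
grasp_force: 99.3
```

```bash
python3 - <<'E'
from h import *
tool()
E
```

```text
t 16.35 tcp [ 0.5549 -0.2316  0.1443] yang -73.79 tilt [-0.     0.001 -1.   ] F [ 0.2  0.2 -3.4] w 0.317 gf 99.3 q [-0.22  0.58  0.71  1.87 -0.48  0.88 -0.56]
```

jog_arm([
  [0, 0.039, 0, 0, 0, -0.055, 0.2],
  [0, 0.039, 0, 0, 0, -0.055, 0.2],
  [0.02, 0.039, 0, 0, 0, -0.055, 0.2],
  [0.03, 0.039, 0, 0, 0, -0.055, 0.2],
  [0.03, 0, 0, 0, 0, 0, 0.2],
  [0.0225, 0, 0, 0, 0, 0, 0.2],
  [0, 0, 0, 0, 0, 0, 0.2],
  [0, 0, 0, 0, 0, 0, 0.2],
])

```text
t: 17.15
eef_pos: [0.6565, -0.0761, 0.1425]
tool_rot: [0.0, 1.0, 0.031, -0.002]
contact_force: [0.6, -1.4, -3.2]
gripper_width: 0.318
grasp_force: 99.6
```

```bash
cat >> h.py <<'E'
def tiles(c,z,x0=0.4,x1=0.75,y0=-.2,y1=.3):
    i=c["img"]; h=cv2.cvtColor(i,cv2.COLOR_RGB2HSV); m=((h[...,2]<150)&(h[...,1]>90)&((h[...,0]<12))).astype(np.uint8)
    n,_,st,ce=cv2.connectedComponentsWithStats(m); out=[]
    for k in range(1,n):
        if st[k,4]>60:
            p=ray(c,ce[k],z)[:2]
            if x0<p[0]<x1 and y0<p[1]<y1: out.append((p.round(4).tolist(),int(st[k,4]),ce[k].round().tolist()))
    return out
E
python3 - <<'E'
from h import *
tool(); c=shot("wrist","w10"); a=shot("scene","s10");t=shot("top","t10")
print("old");[print(*r) for r in tiles(load("w8"),.032)]
print("wrist");[print(*r) for r in tiles(c,.032)]
print("scene");[print(*r) for r in tiles(a,.032)]
E
```

```text
t 17.15 tcp [ 0.6565 -0.0761  0.1425] yang -86.41 tilt [-0.004 -0.    -1.   ] F [ 0.6 -1.4 -3.2] w 0.318 gf 99.6 q [-0.48  0.69  0.75  1.72 -0.56  0.96 -1.02]
old
[0.4697, 0.0172] 1250 [252.0, 28.0]
[0.649, 0.0267] 1283 [445.0, 29.0]
[0.4716, -0.0146] 1121 [252.0, 65.0]
[0.6508, -0.0057] 1187 [440.0, 66.0]
[0.4735, -0.0469] 1020 [252.0, 100.0]
[0.6528, -0.0377] 1080 [436.0, 101.0]
[0.4755, -0.0792] 972 [252.0, 133.0]
[0.6547, -0.0697] 1014 [431.0, 134.0]
wrist
[0.6538, 0.0095] 3852 [127.0, 189.0]
[0.6591, -0.0321] 912 [185.0, 186.0]
[0.6732, -0.0692] 221 [238.0, 170.0]
[0.5998, -0.0804] 11292 [248.0, 265.0]
[0.4873, 0.024] 70 [116.0, 378.0]
scene
[0.4834, -0.0482] 764 [234.0, 193.0]
[0.4856, 0.0116] 87 [254.0, 189.0]
[0.664, -0.0205] 317 [264.0, 234.0]
```

jog_arm([
  [-0.0015, -0.001, -0.015, 0, 0, 0, 0.2],
  [0, 0, -0.01, 0, 0, 0, 0.2],
  [0, 0, -0.005, 0, 0, 0, 0.2],
  [0, 0, 0, 0, 0, 0, 0.2],
  [0, 0, 0, 0, 0, 0, 0.2],
])

```text
t: 17.8
eef_pos: [0.6564, -0.0771, 0.1142]
tool_rot: [0.0, 1.0, 0.031, -0.0]
contact_force: [-0.9, -0.9, -2.2]
gripper_width: 0.312
grasp_force: 99.6
```

jog_arm([
  [0, 0, -0.003, 0, 0, 0, 0.2],
  [0, 0, -0.003, 0, 0, 0, 0.2],
  [0, 0, -0.003, 0, 0, 0, 0.2],
  [0, 0, 0, 0, 0, 0, 0.2],
])

```text
t: 18.2
eef_pos: [0.657, -0.0772, 0.1056]
tool_rot: [0.0, 1.0, 0.031, 0.001]
contact_force: [-0.1, 0.2, 2.4]
gripper_width: 0.313
grasp_force: 100.0
```

jog_arm([
  [0, 0, -0.003, 0, 0, 0, 0.2],
  [0, 0, -0.003, 0, 0, 0, 0.2],
  [0, 0, -0.003, 0, 0, 0, 0.2],
  [0, 0, 0, 0, 0, 0, 0.2],
  [0, 0, 0, 0, 0, 0, 0.2],
])

```text
t: 18.7
eef_pos: [0.657, -0.0771, 0.0968]
tool_rot: [0.0, 1.0, 0.031, 0.001]
contact_force: [-0.6, 0.6, 5.6]
gripper_width: 0.313
grasp_force: 100.7
```

```bash
python3 - <<'E'
from h import *
tool(); shot("wrist","w11")
i=cv2.imread("pics/w11.png"); print([ (t[0],t[1],t[2]) for t in tiles(load("w11"),.03)])
E
```

```text
t 18.7 tcp [ 0.657  -0.0771  0.0968] yang -86.4 tilt [ 0.001 -0.    -1.   ] F [-0.6  0.6  5.6] w 0.313 gf 100.7 q [-0.45  0.74  0.71  1.74 -0.6   0.89 -0.99]
[([0.6536, 0.0101], 5818, [98.0, 211.0]), ([0.6566, -0.0332], 1749, [172.0, 210.0]), ([0.6239, -0.0801], 11390, [247.0, 265.0])]
```

jog_arm([
  [-0.0005, 0.004, 0, 0, 0, 0, 0.2],
  [-0.0005, 0.004, 0, 0, 0, 0, 0.2],
  [-0.0004, 0.004, 0, 0, 0, 0, 0.2],
  [-0.0003, 0.004, 0, 0, 0, 0, 0.2],
  [-0.0003, 0.004, 0, 0, 0, 0, 0.2],
  [-0.0003, 0.004, 0, 0, 0, 0, 0.2],
])

```text
t: 19.35
eef_pos: [0.6548, -0.0565, 0.0974]
tool_rot: [0.002, 1.0, 0.03, 0.001]
contact_force: [-0.4, -4.6, 5.7]
gripper_width: 0.317
grasp_force: 100.8
```

jog_arm([
  [-0.0003, 0.005, 0, 0, 0, 0, 0.2],
  [-0.0003, 0.005, 0, 0, 0, 0, 0.2],
  [-0.0003, 0.005, 0, 0, 0, 0, 0.2],
  [-0.0003, 0.005, 0, 0, 0, 0, 0.2],
  [-0.0003, 0.005, 0, 0, 0, 0, 0.2],
])

```text
t: 19.85
eef_pos: [0.6533, -0.0311, 0.0973]
tool_rot: [0.002, 1.0, 0.03, 0.001]
contact_force: [0.4, -5.6, 5.4]
gripper_width: 0.316
grasp_force: 100.9
```

```bash
python3 - <<'E'
from h import *
tool(); c=shot("wrist","w12")
print([ (t[0],t[1],t[2]) for t in tiles(c,.03)])
E
```

```text
t 19.85 tcp [ 0.6533 -0.0311  0.0973] yang -86.52 tilt [ 0.003 -0.004 -1.   ] F [ 0.4 -5.6  5.4] w 0.316 gf 100.9 q [-0.54  0.73  0.72  1.76 -0.6   0.87 -1.06]
[([0.6545, 0.0094], 1134, [177.0, 208.0]), ([0.6598, -0.0713], 770, [314.0, 207.0]), ([0.652, 0.0339], 2830, [136.0, 210.0]), ([0.6202, -0.0343], 11419, [248.0, 264.0])]
```

jog_arm([
  [-0.0003, 0.005, 0, 0, 0, 0, 0.2],
  [-0.0003, 0.005, 0, 0, 0, 0, 0.2],
  [-0.0003, 0.005, 0, 0, 0, 0, 0.2],
  [-0.0003, 0.005, 0, 0, 0, 0, 0.2],
  [-0.0003, 0.005, 0, 0, 0, 0, 0.2],
  [-0.0003, 0.005, 0, 0, 0, 0, 0.2],
  [-0.0003, 0.005, 0, 0, 0, 0, 0.2],
])

```text
t: 20.6
eef_pos: [0.6513, 0.0039, 0.0972]
tool_rot: [0.002, 1.0, 0.03, 0.001]
contact_force: [0.6, -5.1, 5.6]
gripper_width: 0.316
grasp_force: 101.0
```

jog_arm([
  [-0.0003, 0.005, 0, 0, 0, 0, 0.2],
  [-0.0003, 0.005, 0, 0, 0, 0, 0.2],
  [-0.0003, 0.005, 0, 0, 0, 0, 0.2],
  [-0.0003, 0.005, 0, 0, 0, 0, 0.2],
  [-0.0003, 0.005, 0, 0, 0, 0, 0.2],
  [-0.0003, 0.005, 0, 0, 0, 0, 0.2],
  [-0.0003, 0.005, 0, 0, 0, 0, 0.2],
  [0, 0, 0, 0, 0, 0, 0.2],
  [0, 0, 0, 0, 0, 0, 0.2],
])

```text
t: 21.5
eef_pos: [0.6491, 0.0408, 0.097]
tool_rot: [0.001, 1.0, 0.031, 0.001]
contact_force: [0.5, -1.0, 5.7]
gripper_width: 0.313
grasp_force: 101.1
```

```bash
python3 - <<'E'
from h import *
tool(); c=shot("wrist","w13")
print([ (t[0],t[1],t[2]) for t in tiles(c,.026)])
E
```

```text
t 21.5 tcp [0.6491 0.0408 0.097 ] yang -86.44 tilt [ 0.002 -0.001 -1.   ] F [ 0.5 -1.   5.7] w 0.313 gf 101.1 q [-0.65  0.73  0.72  1.77 -0.61  0.87 -1.16]
[([0.6544, -0.0036], 1396, [320.0, 208.0]), ([0.6569, -0.0448], 5412, [388.0, 208.0]), ([0.6139, 0.0377], 11478, [248.0, 265.0])]
```

jog_arm([
  [0, 0, 0.02, 0, 0, 0, 0.2],
  [0, 0, 0.03, 0, 0, 0, 0.2],
  [-0.035, -0.026, 0, 0, 0, 0, 0.2],
  [-0.035, -0.026, 0, 0, 0, 0, 0.2],
  [-0.035, -0.026, 0, 0, 0, 0, 0.2],
  [-0.035, -0.025, 0, 0, 0, 0, 0.2],
  [-0.033, -0.025, 0, 0, 0, 0, 0.2],
  [0, 0, 0, 0, 0, 0, 0.2],
  [0, 0, 0, 0, 0, 0, 0.2],
])

```text
t: 22.45
eef_pos: [0.4743, -0.0861, 0.146]
tool_rot: [-0.0, 1.0, 0.031, -0.0]
contact_force: [0.0, 0.9, -2.0]
gripper_width: 0.315
grasp_force: 101.6
```

```bash
python3 - <<'E'
from h import *
tool(); c=shot("wrist","w14"); s=shot("scene","s14")
print([ (t[0],t[1],t[2]) for t in tiles(c,.032)]); print([ (t[0],t[1],t[2]) for t in tiles(s,.026)])
cv2.imwrite("pics/m14.png",np.hstack([cv2.resize(cv2.imread("pics/w14.png"),(400,300)),cv2.resize(cv2.imread("pics/s14.png")[160:280,190:350],(400,300),interpolation=cv2.INTER_CUBIC)]))
E
```

```text
t 22.45 tcp [ 0.4743 -0.0861  0.146 ] yang -86.5 tilt [-0.001  0.001 -1.   ] F [ 0.   0.9 -2. ] w 0.315 gf 101.6 q [-0.63  0.42  0.86  2.15 -0.46  0.77 -0.99]
[([0.4723, -0.0], 3701, [128.0, 188.0]), ([0.478, -0.042], 895, [186.0, 184.0]), ([0.4911, -0.0788], 272, [238.0, 169.0]), ([0.4163, -0.0903], 11408, [248.0, 265.0])]
[([0.4758, -0.0316], 241, [239.0, 192.0]), ([0.6586, 0.0011], 213, [271.0, 232.0]), ([0.6624, -0.0633], 63, [248.0, 239.0])]
```

View pics/m14.png

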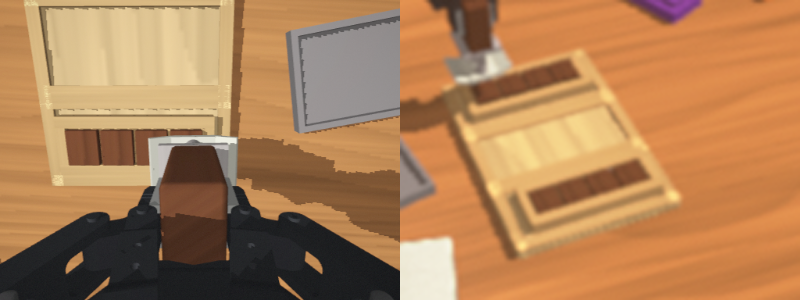

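Lid A's tiles look flush in the scene view, lid B is still in its bay and the tool is held straight over its near end. Next I'll press and sweep lid B.

jog_arm([
  [0, 0, -0.015, 0, 0, 0, 0.2],
  [0, 0, -0.015, 0, 0, 0, 0.2],
  [0, 0, -0.005, 0, 0, 0, 0.2],
  [0, 0, -0.003, 0, 0, 0, 0.2],
  [0, 0, -0.003, 0, 0, 0, 0.2],
  [0, 0, -0.003, 0, 0, 0, 0.2],
  [0, 0, -0.003, 0, 0, 0, 0.2],
  [0, 0, 0, 0, 0, 0, 0.2],
])

```text
t: 23.35
eef_pos: [0.476, -0.0858, 0.0995]
tool_rot: [-0.0, 1.0, 0.031, 0.0]
contact_force: [0.1, 2.3, 4.8]
gripper_width: 0.315
grasp_force: 102.3
```

jog_arm([
  [0, 0, -0.003, 0, 0, 0, 0.2],
  [0, 0, 0, 0, 0, 0, 0.2],
])

```text
t: 23.55
eef_pos: [0.476, -0.0858, 0.0966]
tool_rot: [-0.0, 1.0, 0.031, 0.001]
contact_force: [-0.8, 1.9, 5.8]
gripper_width: 0.312
grasp_force: 102.4
```

jog_arm([
  [-0.0004, 0.004, 0, 0, 0, 0, 0.2],
  [-0.0004, 0.004, 0, 0, 0, 0, 0.2],
  [-0.0004, 0.004, 0, 0, 0, 0, 0.2],
  [-0.0003, 0.004, 0, 0, 0, 0, 0.2],
  [-0.0003, 0.004, 0, 0, 0, 0, 0.2],
  [-0.0003, 0.004, 0, 0, 0, 0, 0.2],
])

```text
t: 24.15
eef_pos: [0.4747, -0.0642, 0.0973]
tool_rot: [0.002, 1.0, 0.031, 0.002]
contact_force: [0.4, -4.7, 5.5]
gripper_width: 0.32
grasp_force: 102.5
```

jog_arm([
  [-0.0003, 0.005, 0, 0, 0, 0, 0.2],
  [-0.0003, 0.005, 0, 0, 0, 0, 0.2],
  [-0.0003, 0.005, 0, 0, 0, 0, 0.2],
  [-0.0003, 0.005, 0, 0, 0, 0, 0.2],
  [-0.0003, 0.005, 0, 0, 0, 0, 0.2],
  [-0.0003, 0.005, 0, 0, 0, 0, 0.2],
  [-0.0003, 0.005, 0, 0, 0, 0, 0.2],
  [-0.0003, 0.005, 0, 0, 0, 0, 0.2],
])

```text
t: 24.95
eef_pos: [0.4723, -0.0237, 0.0972]
tool_rot: [0.001, 1.0, 0.031, 0.002]
contact_force: [0.3, -3.9, 5.2]
gripper_width: 0.313
grasp_force: 102.5
```

jog_arm([
  [-0.0003, 0.005, 0, 0, 0, 0, 0.2],
  [-0.0003, 0.005, 0, 0, 0, 0, 0.2],
  [-0.0003, 0.005, 0, 0, 0, 0, 0.2],
  [-0.0003, 0.005, 0, 0, 0, 0, 0.2],
  [-0.0003, 0.005, 0, 0, 0, 0, 0.2],
])

```text
t: 25.45
eef_pos: [0.4708, 0.0011, 0.0971]
tool_rot: [0.001, 1.0, 0.031, 0.002]
contact_force: [0.6, -3.0, 6.3]
gripper_width: 0.316
grasp_force: 102.4
```

jog_arm([
  [-0.0003, 0.005, 0, 0, 0, 0, 0.2],
  [-0.0003, 0.005, 0, 0, 0, 0, 0.2],
  [-0.0003, 0.005, 0, 0, 0, 0, 0.2],
  [-0.0003, 0.005, 0, 0, 0, 0, 0.2],
  [-0.0003, 0.005, 0, 0, 0, 0, 0.2],
  [-0.0003, 0.005, 0, 0, 0, 0, 0.2],
  [0, 0, 0, 0, 0, 0, 0.2],
  [0, 0, 0, 0, 0, 0, 0.2],
  [0, 0, 0, 0, 0, 0, 0.2],
])

```text
t: 26.35
eef_pos: [0.4689, 0.0322, 0.097]
tool_rot: [0.0, 1.0, 0.031, 0.001]
contact_force: [0.1, -1.4, 6.1]
gripper_width: 0.314
grasp_force: 102.6
```

jog_arm([
  [0, 0, 0.02, 0, 0, 0, 0.2],
  [0, 0, 0.04, 0, 0, 0, 0.2],
  [0.0124, -0.0377, 0, 0, 0, 0.0315, 0.2],
  [0.0124, -0.0377, 0, 0, 0, 0.0315, 0.2],
  [0.0124, -0.0377, 0, 0, 0, 0.0315, 0.2],
  [0.0124, -0.0377, 0, 0, 0, 0.0315, 0.2],
  [0.0124, -0.0377, 0, 0, 0, 0.0315, 0.2],
  [0.0124, -0.0377, 0, 0, 0, 0.0315, 0.2],
  [0.0122, -0.0375, 0, 0, 0, 0.0315, 0.2],
  [0, 0, 0, 0, 0, 0, 0.2],
])

```text
t: 27.35
eef_pos: [0.554, -0.2381, 0.1569]
tool_rot: [0.003, 0.99, 0.138, 0.0]
contact_force: [-0.2, -0.6, -3.3]
gripper_width: 0.316
grasp_force: 102.1
```

jog_arm([
  [0, 0, 0, 0, 0, 0, 0.2],
  [0, 0, 0, 0, 0, 0, 0.2],
])

```text
t: 27.55
eef_pos: [0.5538, -0.2296, 0.1557]
tool_rot: [-0.001, 0.99, 0.141, -0.001]
contact_force: [0.1, -0.2, -2.7]
gripper_width: 0.316
grasp_force: 102.0
```

```bash
python3 - <<'E'
from h import *
tool(); c=shot("wrist","w16"); s=shot("scene","s16"); t=shot("top","t16")
for n,k in(("w",c),("s",s),("t",t)): print(n);[print(*r) for r in tiles(k,.026)]
a=cv2.resize(cv2.imread("pics/s16.png")[165:275,190:320],(520,440),interpolation=cv2.INTER_CUBIC); b=cv2.resize(cv2.imread("pics/s0.png" if 0 else "pics/scene0.png")[160:230,290:380],(270,210),interpolation=cv2.INTER_CUBIC)
w=cv2.resize(cv2.imread("pics/w16.png"),(270,230)); cv2.imwrite("pics/m16.png",np.hstack([a,np.vstack([b,w])]))
E
```

```text
t 27.55 tcp [ 0.5538 -0.2296  0.1557] yang -73.74 tilt [-0.001  0.001 -1.   ] F [ 0.1 -0.2 -2.7] w 0.316 gf 102.0 q [-0.25  0.57  0.75  1.87 -0.49  0.9  -0.56]
w
[0.6416, -0.0725] 161 [60.0, 2.0]
[0.4765, -0.0693] 2100 [27.0, 222.0]
s
[0.4791, -0.0264] 185 [241.0, 192.0]
[0.6591, 0.0004] 209 [270.0, 232.0]
[0.6625, -0.0631] 64 [248.0, 239.0]
t
```

View pics/m16.png

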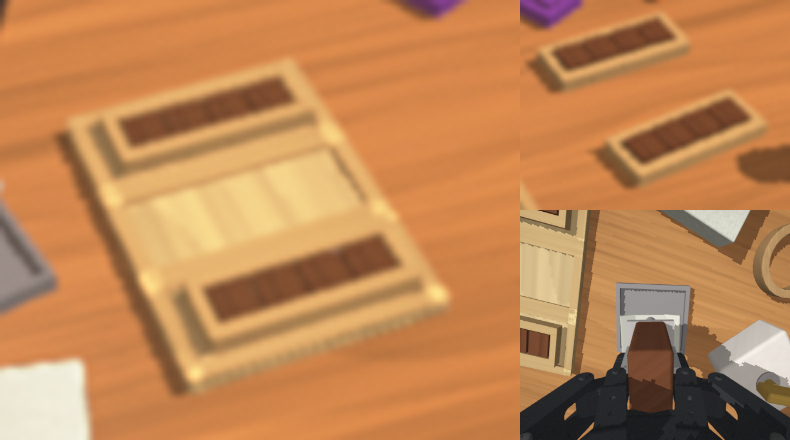

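Both lids are in the outer bays with tiles level with the faces, compared with the proud tiles in the starting crop at upper right. The tool hangs over its rest, so I'll set it down.

jog_arm([
  [0, 0, -0.02, 0, 0, 0, 0.2],
  [0, 0, -0.02, 0, 0, 0, 0.2],
  [0, 0, -0.015, 0, 0, 0, 0.2],
  [0, 0, -0.01, 0, 0, 0, 0.2],
  [0, 0, -0.004, 0, 0, 0, 0.2],
  [0, 0, 0, 0, 0, 0, 0.2],
  [0, 0, 0, 0, 0, 0, 0.2],
])

```text
t: 28.4
eef_pos: [0.5546, -0.231, 0.0879]
tool_rot: [0.0, 0.99, 0.141, 0.0]
contact_force: [-0.3, -0.2, -3.4]
gripper_width: 0.314
grasp_force: 102.3
```

jog_arm([
  [0, 0, -0.002, 0, 0, 0, 0.2],
  [0, 0, -0.001, 0, 0, 0, 0.2],
  [0, 0, 0, 0, 0, 0, 0.2],
])

```text
t: 28.7
eef_pos: [0.5548, -0.231, 0.085]
tool_rot: [0.0, 0.99, 0.141, 0.001]
contact_force: [-0.6, 0.2, 1.5]
gripper_width: 0.316
grasp_force: 102.7
```

jog_arm([
  [0, 0, 0, 0, 0, 0, 0.4],
  [0, 0, 0, 0, 0, 0, 0.6],
  [0, 0, 0, 0, 0, 0, 0.8],
  [0, 0, 0, 0, 0, 0, 0.8],
  [0, 0, 0.01, 0, 0, 0, 0.8],
  [0, 0, 0.03, 0, 0, 0, 0.8],
  [0, 0, 0.04, 0, 0, 0, 0.8],
  [0, 0, 0.04, 0, 0, 0, 0.8],
])

```text
t: 29.5
eef_pos: [0.5538, -0.2308, 0.206]
tool_rot: [0.0, 0.99, 0.141, -0.0]
contact_force: [1.3, 0.9, 0.1]
gripper_width: 0.799
grasp_force: 0.0
```

jog_arm([
  [-0.002, -0.017, 0, 0, 0, 0.137, 0.8],
  [-0.002, -0.017, 0, 0, 0, 0.137, 0.8],
  [-0.002, -0.017, 0, 0, 0, 0.137, 0.8],
  [-0.002, -0.017, 0, 0, 0, 0.137, 0.8],
  [-0.002, -0.017, 0, 0, 0, 0.137, 0.8],
  [-0.002, -0.017, 0, 0, 0, 0.137, 0.8],
  [-0.002, -0.017, 0, 0, 0, 0.137, 0.8],
  [-0.002, -0.017, 0, 0, 0, 0.137, 0.8],
  [-0.002, -0.017, 0, 0, 0, 0.137, 0.8],
  [-0.002, -0.018, 0, 0, 0, 0.137, 0.8],
])

```text
t: 30.5
eef_pos: [0.5339, -0.4026, 0.2051]
tool_rot: [0.0, 0.675, 0.737, -0.0]
contact_force: [0.1, 0.1, -0.4]
gripper_width: 0.796
grasp_force: 0.0
```

jog_arm([
  [0, 0, 0, 0, 0, 0, 0.8],
  [0, 0, 0, 0, 0, 0, 0.8],
  [0, 0, 0, 0, 0, 0, 0.8],
])

```text
t: 30.8
eef_pos: [0.5347, -0.4003, 0.2044]
tool_rot: [-0.0, 0.678, 0.735, 0.0]
contact_force: [0.3, 0.1, -0.3]
gripper_width: 0.799
grasp_force: 0.0
```

```bash
python3 - <<'E'
from h import *
tool(); c=shot("wrist","w17"); s=shot("scene","s17"); t=shot("top","t17")
for n,k in(("s",s),("t",t)): print(n);[print(*r) for r in tiles(k,.026,y0=-.35)]
# brass wing in wrist
h=cv2.cvtColor(c["img"],cv2.COLOR_RGB2HSV); m=((h[...,0]>14)&(h[...,0]<32)&(h[...,1]>120)&(h[...,2]>60)).astype(np.uint8)
n,l,st,ce=cv2.connectedComponentsWithStats(m)
for k in range(1,n):
    if st[k,4]>80:
        r=cv2.minAreaRect(np.argwhere(l==k)[:,::-1].astype(np.float32)); P=np.array([ray(c,p,.096)[:2] for p in cv2.boxPoints(r)]); print(st[k],ce[k].round(),ray(c,ce[k],.096).round(4),P.round(4).tolist())
cv2.imwrite("pics/m17.png",np.hstack([cv2.resize(cv2.imread("pics/w17.png"),(480,360)),cv2.resize(cv2.imread("pics/s17.png")[170:290,60:167],(320,360),interpolation=cv2.INTER_CUBIC)]))
E
```

```text
t 30.8 tcp [ 0.5347 -0.4003  0.2044] yang 4.64 tilt [ 0.     0.001 -1.   ] F [ 0.3  0.1 -0.3] w 0.799 gf 0.0 q [ 0.25  0.54  0.44  1.64 -0.26  1.02  0.85]
s
[0.4795, -0.0273] 186 [241.0, 193.0]
[0.5022, -0.2287] 330 [175.0, 213.0]
[0.659, 0.0017] 203 [271.0, 232.0]
t
[0.5699, -0.2413] 146 [332.0, 190.0]
[102   0  20  21  94] [113.   8.] [ 0.4412 -0.2879  0.096 ] [[0.4331, -0.2847], [0.4391, -0.2802], [0.4483, -0.2908], [0.4423, -0.2954]]
[    0     0   233   292 18430] [107. 146.] [ 0.4351 -0.3742  0.096 ] [[0.3706, -0.29], [0.5138, -0.2765], [0.5308, -0.4758], [0.3515, -0.4935]]
[193   0  27  33 393] [204.  15.] [ 0.4977 -0.287   0.096 ] [[0.4903, -0.2793], [0.5062, -0.278], [0.5073, -0.2961], [0.491, -0.2974]]
[  235     0   211   335 14208] [331. 170.] [ 0.5908 -0.3781  0.096 ] [[0.5244, -0.5095], [0.5569, -0.2641], [0.6731, -0.2779], [0.6766, -0.5372]]
[ 40   5  27  30 191] [52. 20.] [ 0.4029 -0.2975  0.096 ] [[0.3908, -0.3014], [0.4058, -0.2866], [0.414, -0.2933], [0.3991, -0.3084]]
[142  18  24  23 159] [153.  30.] [ 0.4658 -0.2984  0.096 ] [[0.4584, -0.3041], [0.4592, -0.2917]
[... 839 characters left out ...]
38, -0.3395]]
[441 133  45  68 895] [462. 168.] [ 0.6812 -0.3698  0.096 ] [[0.661, -0.3488], [0.6888, -0.3444], [0.7045, -0.3894], [0.6753, -0.3942]]
[479 161  19  23 122] [487. 171.] [ 0.6996 -0.3703  0.096 ] [[0.6929, -0.3773], [0.6945, -0.3618], [0.7058, -0.3648], [0.7043, -0.3804]]
[238 163  17  66 995] [246. 195.] [ 0.5328 -0.4015  0.096 ] [[0.5254, -0.3786], [0.5364, -0.3777], [0.5406, -0.4258], [0.5289, -0.4267]]
[ 166  224   73  115 2773] [194. 286.] [ 0.4987 -0.477   0.096 ] [[0.4762, -0.4279], [0.5277, -0.4227], [0.5365, -0.5199], [0.4796, -0.5257]]
[353 235  30  27 159] [369. 246.] [ 0.6267 -0.4327  0.096 ] [[0.6145, -0.4315], [0.6201, -0.4209], [0.64, -0.4339], [0.6344, -0.4448]]
```

The wing is found at (0.533, -0.402), 86° as expected. I'll grip it and wind.

jog_arm([
  [-0.0008, 0, -0.03, 0, 0, 0, 0.8],
  [0, 0, -0.03, 0, 0, 0, 0.8],
  [0, 0, -0.03, 0, 0, 0, 0.7],
  [0, 0, -0.02, 0, 0, 0, 0.6],
  [0, 0, -0.005, 0, 0, 0, 0.5],
  [0, 0, 0, 0, 0, 0, 0.3],
  [0, 0, 0, 0, 0, 0, 0.05],
  [0, 0, 0, 0, 0, 0, 0.05],
  [0, 0, 0, 0, 0, 0, 0.05],
  [0, 0, 0, 0, 0, 0, 0.05],
], newtons=70)

```text
t: 31.95
eef_pos: [0.5337, -0.4022, 0.0907]
tool_rot: [0.001, 0.677, 0.736, 0.0]
contact_force: [-2.3, 0.9, 5.9]
gripper_width: 0.125
grasp_force: 70.6
```

jog_arm([
  [0, 0, 0, 0, 0, 0, 0.05],
  [0, 0, 0, 0, 0, 0, 0.05],
])

```text
t: 32.15
eef_pos: [0.5337, -0.4022, 0.0908]
tool_rot: [0.001, 0.677, 0.736, 0.0]
contact_force: [-2.5, 1.0, 6.3]
gripper_width: 0.126
grasp_force: 70.6
```

```bash
python3 - <<'E'
from h import *
print(tool()["torque"].round(2))
E
```

```text
t 32.15 tcp [ 0.5337 -0.4022  0.0908] yang 4.71 tilt [ 0.001 -0.001 -1.   ] F [-2.5  1.   6.3] w 0.126 gf 70.6 q [ 0.29  0.67  0.38  1.71 -0.32  0.82  0.9 ]
[0.29 0.64 0.06]
```

jog_arm([
  [0, 0, 0, 0, 0, -0.06, 0.05],
  [0, 0, 0, 0, 0, -0.12, 0.05],
  [0, 0, 0, 0, 0, -0.12, 0.05],
  [0, 0, 0, 0, 0, -0.12, 0.05],
  [0, 0, 0, 0, 0, -0.12, 0.05],
  [0, 0, 0, 0, 0, -0.12, 0.05],
  [0, 0, 0, 0, 0, -0.12, 0.05],
  [0, 0, 0, 0, 0, -0.12, 0.05],
  [0, 0, 0, 0, 0, -0.12, 0.05],
  [0, 0, 0, 0, 0, -0.12, 0.05],
])

```text
t: 33.15
eef_pos: [0.5353, -0.403, 0.0908]
tool_rot: [0.002, 0.968, 0.252, 0.002]
contact_force: [2.1, -2.5, 0.3]
gripper_width: 0.131
grasp_force: 69.9
```

```bash
python3 - <<'E'
from h import *
print(tool()["torque"].round(2))
E
```

```text
t 33.15 tcp [ 0.5353 -0.403   0.0908] yang -60.84 tilt [ 0.004 -0.003 -1.   ] F [ 2.1 -2.5  0.3] w 0.131 gf 69.9 q [ 0.1   0.75  0.67  1.73 -0.59  0.87 -0.03]
[-0.61 -0.4   0.08]
```

jog_arm([
  [0, 0, 0, 0, 0, -0.12, 0.05],
  [0, 0, 0, 0, 0, -0.12, 0.05],
  [0, 0, 0, 0, 0, -0.12, 0.05],
  [0, 0, 0, 0, 0, -0.12, 0.05],
  [0, 0, 0, 0, 0, -0.12, 0.05],
  [0, 0, 0, 0, 0, -0.12, 0.05],
  [0, 0, 0, 0, 0, -0.12, 0.05],
  [0, 0, 0, 0, 0, -0.12, 0.05],
  [0, 0, 0, 0, 0, -0.12, 0.05],
  [0, 0, 0, 0, 0, 0, 0.05],
])

```text
t: 34.15
eef_pos: [0.5352, -0.4047, 0.0908]
tool_rot: [0.003, 0.96, -0.281, 0.003]
contact_force: [2.6, -7.1, -1.0]
gripper_width: 0.123
grasp_force: 69.5
```

```bash
python3 - <<'E'
from h import *
print(tool()["torque"].round(2))
E
```

```text
t 34.15 tcp [ 0.5352 -0.4047  0.0908] yang -122.66 tilt [ 0.004 -0.007 -1.   ] F [ 2.6 -7.1 -1. ] w 0.123 gf 69.5 q [-0.04  0.86  0.93  1.73 -0.82  0.97 -0.92]
[-1.44 -0.53 -0.03]
```

jog_arm([
  [0, -0.001, 0, 0, 0, -0.12, 0.05],
  [0, 0, 0, 0, 0, -0.12, 0.05],
  [0, 0, 0, 0, 0, -0.12, 0.05],
  [0, 0, 0, 0, 0, -0.12, 0.05],
  [0, 0, 0, 0, 0, -0.12, 0.05],
  [0, 0, 0, 0, 0, -0.12, 0.05],
  [0, 0, 0, 0, 0, -0.12, 0.05],
  [0, 0, 0, 0, 0, 0, 0.05],
  [0, 0, 0, 0, 0, 0, 0.05],
])

```text
t: 35.05
eef_pos: [0.534, -0.4056, 0.0908]
tool_rot: [0.002, 0.762, -0.647, 0.003]
contact_force: [0.2, -7.1, 0.6]
gripper_width: 0.129
grasp_force: 70.0
```

```bash
python3 - <<'E'
from h import *
print(tool()["torque"].round(2))
E
```

```text
t 35.05 tcp [ 0.534  -0.4056  0.0908] yang -170.65 tilt [ 0.002 -0.006 -1.   ] F [ 0.2 -7.1  0.6] w 0.129 gf 70.0 q [-0.11  0.97  1.1   1.74 -0.98  1.08 -1.65]
[-1.3   0.1  -0.05]
```

jog_arm([
  [0, 0, 0, 0, 0, 0, 0.3],
  [0, 0, 0, 0, 0, 0, 0.5],
  [0, 0, 0, 0, 0, 0, 0.5],
  [0, 0, 0.01, 0, 0, 0, 0.5],
  [0, 0, 0.03, 0, 0, 0, 0.5],
  [0, 0, 0.01, 0, 0, 0.142, 0.5],
  [0, 0, 0, 0, 0, 0.142, 0.5],
  [0, 0, 0, 0, 0, 0.142, 0.5],
  [0, 0, 0, 0, 0, 0.142, 0.5],
  [0, 0, 0, 0, 0, 0.142, 0.5],
])

```text
t: 36.05
eef_pos: [0.5335, -0.4027, 0.1402]
tool_rot: [0.0, 0.941, -0.339, 0.0]
contact_force: [0.6, -0.2, -0.2]
gripper_width: 0.5
grasp_force: 0.0
```

jog_arm([
  [0, 0, 0, 0, 0, 0.143, 0.5],
  [0, 0, 0, 0, 0, 0.143, 0.5],
  [0, 0, 0, 0, 0, 0.143, 0.5],
  [0, 0, 0, 0, 0, 0.143, 0.5],
  [0, 0, 0, 0, 0, 0.143, 0.5],
  [0, 0, 0, 0, 0, 0.143, 0.5],
  [0, 0, 0, 0, 0, 0.143, 0.5],
  [0, 0, 0, 0, 0, 0.143, 0.5],
  [0, 0, 0, 0, 0, 0.143, 0.5],
  [0, 0, 0, 0, 0, 0.143, 0.5],
])

```text
t: 37.05
eef_pos: [0.5333, -0.4029, 0.1402]
tool_rot: [0.0, 0.933, 0.361, 0.0]
contact_force: [-0.1, 1.0, 0.0]
gripper_width: 0.5
grasp_force: 0.0
```

jog_arm([
  [0, 0, 0, 0, 0, 0.143, 0.5],
  [0, 0, 0, 0, 0, 0.143, 0.5],
  [0, 0, 0, 0, 0, 0.143, 0.5],
  [0, 0, 0, 0, 0, 0.143, 0.5],
  [0, 0, 0, 0, 0, 0.143, 0.5],
  [0, 0, 0, 0, 0, 0.143, 0.5],
  [0, 0, 0, 0, 0, 0.143, 0.5],
  [0, 0, 0, 0, 0, 0, 0.5],
  [0, 0, 0, 0, 0, 0, 0.5],
  [0, 0, 0, 0, 0, 0, 0.5],
])

```text
t: 38.05
eef_pos: [0.5333, -0.4028, 0.1395]
tool_rot: [0.0, 0.648, 0.762, -0.0]
contact_force: [0.8, 0.1, 0.1]
gripper_width: 0.501
grasp_force: 0.0
```

```bash
python3 - <<'E'
from h import *
tool(); c=shot("wrist","w18"); s=shot("scene","s18")
[print(*r) for r in tiles(s,.026,y0=-.35)]
h=cv2.cvtColor(c["img"],cv2.COLOR_RGB2HSV); m=((h[...,0]>14)&(h[...,0]<32)&(h[...,1]>120)&(h[...,2]>60)).astype(np.uint8)
n,l,st,ce=cv2.connectedComponentsWithStats(m)
for k in range(1,n):
    p=ray(c,ce[k],.096)
    if st[k,4]>200 and abs(p[0]-.534)<.03 and abs(p[1]+.403)<.03:
        r=cv2.minAreaRect(np.argwhere(l==k)[:,::-1].astype(np.float32)); P=np.array([ray(c,q,.096)[:2] for q in cv2.boxPoints(r)]); print(st[k],p.round(4),P.round(4).tolist())
E
```

```text
t 38.05 tcp [ 0.5333 -0.4028  0.1395] yang 9.2 tilt [-0. -0. -1.] F [0.8 0.1 0.1] w 0.501 gf 0.0 q [ 0.27  0.61  0.41  1.69 -0.3   0.9   0.96]
[0.4791, -0.0277] 190 [241.0, 192.0]
[0.5025, -0.2283] 323 [175.0, 213.0]
[0.6589, 0.0021] 197 [271.0, 232.0]
[0.6631, -0.0625] 62 [248.0, 239.0]
[ 237  179   23   89 1808] [ 0.5323 -0.4004  0.096 ] [[0.5228, -0.3781], [0.5335, -0.3762], [0.5428, -0.4243], [0.5313, -0.4265]]
```

The wing is where expected (perpendicular about 10°), so it turned with the grip. I'll regrip it and wind to the stop.

jog_arm([
  [0, 0, -0.03, 0, 0, 0, 0.5],
  [0, 0, -0.015, 0, 0, 0, 0.5],
  [0, 0, -0.005, 0, 0, 0, 0.5],
  [0, 0, 0, 0, 0, 0, 0.2],
  [0, 0, 0, 0, 0, 0, 0.05],
  [0, 0, 0, 0, 0, 0, 0.05],
  [0, 0, 0, 0, 0, 0, 0.05],
])

```text
t: 38.85
eef_pos: [0.5336, -0.4031, 0.0902]
tool_rot: [0.001, 0.647, 0.762, 0.0]
contact_force: [-0.8, 0.5, 0.8]
gripper_width: 0.127
grasp_force: 70.4
```

jog_arm([
  [0, 0, 0, 0, 0, -0.06, 0.05],
  [0, 0, 0, 0, 0, -0.1, 0.05],
  [0, 0, 0, 0, 0, -0.1, 0.05],
  [0, 0, 0, 0, 0, -0.1, 0.05],
  [0, 0, 0, 0, 0, -0.1, 0.05],
  [0, 0, 0, 0, 0, -0.1, 0.05],
  [0, 0, 0, 0, 0, -0.1, 0.05],
  [0, 0, 0, 0, 0, 0, 0.05],
])

```text
t: 39.65
eef_pos: [0.5341, -0.4033, 0.0902]
tool_rot: [0.001, 0.859, 0.511, 0.0]
contact_force: [1.1, -0.9, 2.8]
gripper_width: 0.126
grasp_force: 70.6
```

```bash
python3 - <<'E'
from h import *
print(tool()["torque"].round(2))
E
```

```text
t 39.65 tcp [ 0.5341 -0.4033  0.0902] yang -28.49 tilt [ 0.001 -0.002 -1.   ] F [ 1.1 -0.9  2.8] w 0.126 gf 70.6 q [ 0.18  0.71  0.55  1.72 -0.47  0.84  0.44]
[-0.15 -0.06 -0.04]
```

jog_arm([
  [0, 0, 0, 0, 0, -0.06, 0.05],
  [0, 0, 0, 0, 0, -0.06, 0.05],
  [0, 0, 0, 0, 0, -0.06, 0.05],
  [0, 0, 0, 0, 0, -0.06, 0.05],
  [0, 0, 0, 0, 0, 0, 0.05],
])

```text
t: 40.15
eef_pos: [0.5343, -0.4033, 0.0903]
tool_rot: [0.001, 0.913, 0.409, -0.0]
contact_force: [-0.8, -2.0, 3.9]
gripper_width: 0.128
grasp_force: 113.6
```

```bash
python3 - <<'E'
from h import *
print(tool()["torque"].round(2))
E
```

```text
t 40.15 tcp [ 0.5343 -0.4033  0.0903] yang -41.75 tilt [ 0.001 -0.002 -1.   ] F [-0.8 -2.   3.9] w 0.128 gf 113.6 q [ 0.14  0.73  0.61  1.72 -0.53  0.86  0.25]
[-0.39  0.17  2.45]
```

jog_arm([
  [0, 0, 0, 0, 0, -0.05, 0.05],
  [0, 0, 0, 0, 0, -0.05, 0.05],
  [0, 0, 0, 0, 0, -0.05, 0.05],
  [0, 0, 0, 0, 0, 0, 0.05],
])

```text
t: 40.55
eef_pos: [0.5343, -0.4033, 0.0904]
tool_rot: [0.001, 0.94, 0.342, -0.001]
contact_force: [-1.3, -2.2, 6.1]
gripper_width: 0.128
grasp_force: 183.4
```

```bash
python3 - <<'E'
from h import *
print(tool()["torque"].round(2))
E
```

```text
t 40.55 tcp [ 0.5343 -0.4033  0.0904] yang -49.99 tilt [-0.001 -0.003 -1.   ] F [-1.3 -2.2  6.1] w 0.128 gf 183.4 q [ 0.12  0.74  0.65  1.72 -0.56  0.87  0.14]
[-0.59  0.43  4.87]
```

The torque rise (2.4, then 4.9 N m) shows the key is at its stop. I'll unload the twist and let go.

jog_arm([
  [0, 0, 0, 0, 0, 0.08, 0.05],
  [0, 0, 0, 0, 0, 0.08, 0.05],
  [0, 0, 0, 0, 0, 0.07, 0.05],
  [0, 0, 0, 0, 0, 0, 0.05],
  [0, 0, 0, 0, 0, 0, 0.3],
  [0, 0, 0, 0, 0, 0, 0.5],
  [0, 0, 0, 0, 0, 0, 0.5],
  [0, 0, 0.01, 0, 0, 0, 0.5],
  [0, 0, 0.04, 0, 0, 0, 0.5],
  [0, 0, 0.03, 0, 0, 0, 0.5],
])

```text
t: 41.55
eef_pos: [0.5332, -0.403, 0.1711]
tool_rot: [0.0, 0.898, 0.441, -0.0]
contact_force: [0.5, -1.2, -0.6]
gripper_width: 0.5
grasp_force: 0.0
```

jog_arm([
  [0, 0, 0, 0, 0, 0.1, 0.5],
  [0, 0, 0, 0, 0, 0.1, 0.5],
  [0, 0, 0, 0, 0, 0.1, 0.5],
  [0, 0, 0, 0, 0, 0.1, 0.5],
  [0, 0, 0, 0, 0, 0, 0.5],
  [0, 0, 0, 0, 0, 0, 0.5],
])

```text
t: 42.15
eef_pos: [0.5333, -0.4029, 0.1697]
tool_rot: [0.0, 0.793, 0.61, 0.0]
contact_force: [-0.2, 0.2, -0.4]
gripper_width: 0.5
grasp_force: 0.0
```

```bash
cat >> h.py <<'E'
def wing(c):
    h=cv2.cvtColor(c["img"],cv2.COLOR_RGB2HSV); m=((h[...,0]>14)&(h[...,0]<32)&(h[...,1]>120)&(h[...,2]>60)).astype(np.uint8)
    n,l,st,ce=cv2.connectedComponentsWithStats(m)
    for k in range(1,n):
        p=ray(c,ce[k],.096)
        if st[k,4]>100 and abs(p[0]-.534)<.03 and abs(p[1]+.403)<.03:
            r=cv2.minAreaRect(np.argwhere(l==k)[:,::-1].astype(np.float32)); P=np.array([ray(c,q,.096)[:2] for q in cv2.boxPoints(r)]); e=max((P[1]-P[0],P[2]-P[1]),key=np.linalg.norm)
            print("wing",st[k].tolist(),p.round(4),"perp",np.degrees(np.arctan2(e[1],e[0]))%180-90)
E
python3 - <<'E'
from h import *
tool(); c=shot("wrist","w19"); wing(c); wing(load("w18")); wing(load("w17"))
E
```

```text
t 42.15 tcp [ 0.5333 -0.4029  0.1697] yang -14.89 tilt [ 0.  0. -1.] F [-0.2  0.2 -0.4] w 0.5 gf 0.0 q [ 0.17  0.6   0.55  1.68 -0.37  0.97  0.6 ]
wing [231, 169, 38, 75, 1494] [ 0.5343 -0.401   0.096 ] perp -34.490672455306765
wing [237, 179, 23, 89, 1808] [ 0.5323 -0.4004  0.096 ] perp 10.887571776048844
wing [238, 163, 17, 66, 995] [ 0.5328 -0.4015  0.096 ] perp 4.900248243120686
```

jog_arm([
  [0, 0, 0.04, 0, 0, 0, 0.5],
  [0, 0, 0.04, 0, 0, 0, 0.5],
  [-0.007, 0.04, 0.005, 0, 0, 0.045, 0.5],
  [-0.007, 0.04, 0, 0, 0, 0.045, 0.5],
  [-0.007, 0.04, 0, 0, 0, 0.045, 0.5],
  [-0.007, 0.04, 0, 0, 0, 0.045, 0.5],
  [-0.007, 0.04, 0, 0, 0, 0.045, 0.5],
  [-0.007, 0.04, 0, 0, 0, 0.045, 0.5],
  [-0.007, 0.04, 0, 0, 0, 0.042, 0.5],
  [0, 0, 0, 0, 0, 0, 0.5],
])

```text
t: 43.2
eef_pos: [0.4839, -0.117, 0.2541]
tool_rot: [-0.001, 0.685, 0.729, 0.001]
contact_force: [0.6, 0.5, 0.6]
gripper_width: 0.497
grasp_force: 0.0
```

jog_arm([
  [0, 0, 0, 0, 0, 0, 0.5],
  [0, 0, 0, 0, 0, 0, 0.5],
])

```text
t: 43.4
eef_pos: [0.4845, -0.1239, 0.2545]
tool_rot: [0.0, 0.688, 0.725, -0.0]
contact_force: [-0.1, -0.3, -0.9]
gripper_width: 0.497
grasp_force: 0.0
```

```bash
python3 - <<'E'
from h import *
tool(); c=shot("wrist","w20"); 
for z in(.026,): print(z);[print(*r) for r in tiles(c,z,y0=-.35)]
print("scene now");[print(*r) for r in tiles(shot("scene","s20"),.026,y0=-.35)]
print("scene start");[print(*r) for r in tiles(load("scene0"),.026,y0=-.35)]
h=lambda n:cv2.imread(f"pics/{n}.png")[195:240,150:205].astype(int)
print("rest area diff", np.abs(h("s20")-h("scene0")).mean())
E
```

```text
t 43.4 tcp [ 0.4845 -0.1239  0.2545] yang 3.02 tilt [ 0.    -0.001 -1.   ] F [-0.1 -0.3 -0.9] w 0.497 gf 0.0 q [-0.31  0.19  0.51  1.99 -0.11  0.98  0.3 ]
0.026
[0.4692, 0.0194] 962 [240.0, 14.0]
[0.6497, 0.0301] 878 [431.0, 12.0]
[0.6517, 0.0018] 1124 [427.0, 45.0]
[0.4714, -0.0099] 1088 [241.0, 47.0]
[0.6537, -0.03] 1017 [423.0, 79.0]
[0.4735, -0.0417] 982 [242.0, 81.0]
[0.6557, -0.0624] 955 [419.0, 113.0]
[0.4756, -0.0741] 926 [242.0, 115.0]
[0.5472, -0.2731] 587 [295.0, 290.0]
scene now
[0.479, -0.0271] 183 [241.0, 192.0]
[0.5023, -0.2286] 328 [175.0, 213.0]
[0.659, 0.0014] 208 [271.0, 232.0]
[0.6629, -0.0629] 62 [248.0, 239.0]
scene start
[0.48, 0.2293] 219 [320.0, 174.0]
[0.6217, 0.2395] 290 [345.0, 203.0]
[0.5035, -0.2275] 334 [175.0, 214.0]
rest area diff 2.4175084175084174
```

```bash
python3 - <<'E'
from h import *
print(bot.hand_in())
E
```

```text
the job is handed in; nothing more can be done
None
```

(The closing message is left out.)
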